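# Reset the motel tea corner

### The job

Get the tea corner ready for the next guest: nest all the steel beakers one inside another by size on the round cork mat, the widest one outermost and wholly on the mat, each upright and fully down. Slide every white tin along the wooden upstand, keeping it beside the upstand all the way, to the closed end, until all of them stand upright, wholly on the dark strip and against the upstand. Leave the mug, remote, sachet box, teaspoon and key fob where they are.

Things in the scene. Friction and masses are not known exactly. Their poses are not given: they have to be found in the camera images.
- upstand: Fixed low wooden wall, 55 mm high, 18 mm thick, along its own y. Origin: on its flat guiding face at bench height, +x into the wood: tins stand on its -x side. The face runs from y = -335 mm (closed end) to +397 mm. At the closed end a stop, 55 mm high, face at y = -335 mm, sticks out to x = -94 mm. Its place and yaw vary.
- strip (a point): Centre, at bench height, of the flush dark strip on the bench (no step to climb): in the upstand's frame from y = -335 to -45 mm and x = 0 to -100 mm, room for three tins in a row plus 20 mm.
- tin_a: Closed white round tin with a metal lid edge, 90 mm diameter, 60 mm high, standing upright, 0.25 to 0.5 kg, too wide to grasp so it is pushed; nearest to the strip at the start, 2 to 5 mm off the upstand's face, 25 mm or more between tins. Origin: centre of its underside. Slides at friction about 0.45; pushed above mid height it may jam and tip. May be absent (two or three tins are there).
- tin_b: Closed white round tin with a metal lid edge, 90 mm diameter, 60 mm high, standing upright, 0.25 to 0.5 kg, too wide to grasp so it is pushed; next along the upstand, 2 to 5 mm off the upstand's face, 25 mm or more between tins. Origin: centre of its underside. Slides at friction about 0.45; pushed above mid height it may jam and tip. May be absent (two or three tins are there).
- tin_c: Closed white round tin with a metal lid edge, 90 mm diameter, 60 mm high, standing upright, 0.25 to 0.5 kg, too wide to grasp so it is pushed; farthest from the strip, 2 to 5 mm off the upstand's face, 25 mm or more between tins. Origin: centre of its underside. Slides at friction about 0.45; pushed above mid height it may jam and tip. May be absent (two or three tins are there).
- beaker_70: Plain steel beaker standing open end up, straight-sided, 70 mm outside diameter, 40 mm high, wall 2.5 mm, floor 4 mm thick. Origin: centre of its underside, z up. The widest and lowest; always there.
- beaker_57: Plain steel beaker standing open end up, straight-sided, 57 mm outside diameter, 54 mm high, wall 2.5 mm, floor 4 mm thick. Origin: centre of its underside, z up. The narrower the beaker the taller, so that it stands out 18 mm or more above the rim of the one around it. May be absent (two or three of the three narrower beakers are there).
- beaker_44: Plain steel beaker standing open end up, straight-sided, 44 mm outside diameter, 68 mm high, wall 2.5 mm, floor 4 mm thick. Origin: centre of its underside, z up. The narrower the beaker the taller, so that it stands out 18 mm or more above the rim of the one around it. May be absent (two or three of the three narrower beakers are there).
- beaker_31: Plain steel beaker standing open end up, straight-sided, 31 mm outside diameter, 82 mm high, wall 2.5 mm, floor 4 mm thick. Origin: centre of its underside, z up. The narrower the beaker the taller, so that it stands out 18 mm or more above the rim of the one around it. May be absent (two or three of the three narrower beakers are there).
- cork_mat: Fixed round cork mat on the bench, 110 mm diameter, 6 mm thick. Origin: centre of its underside.
- mug: White mug, 72 mm diameter, 78 mm high, handle at its +y side, standing among the beakers. Not part of the job. Origin: centre of its underside.
- key_fob: Grey room-key fob, 34 by 75 by 9 mm, lying on the near side of the beakers. Not part of the job. Origin: centre of its underside.
- remote: TV remote control, 45 by 160 by 20 mm, lying beyond the upstand. Not part of the job. Origin: centre of its underside.
- sachet_box: Open wooden box of tea sachets, 70 by 140 by 50 mm, beyond the upstand. Not part of the job. Origin: centre of its underside.
- teaspoon: Teaspoon 140 mm long lying close to the robot, on the near side of the beakers. Not part of the job. Its x runs along it.
Things that resemble listed ones, but are neither listed nor needed, are in the scene too. Leave any orange look-alike of the beaker_70 alone. What is shaped like the cork_mat but turquoise is not meant.

How it is judged:
By the outcome, as a careful person would: the job done as asked, in the order asked, and still so for the second after the job is handed in, with the robot touching nothing.
Of beaker_57, beaker_44, beaker_31 only 2 to 3 are there at a start; the rules pass over those that are not, and their reading is None.
Of tin_a, tin_b, tin_c only 2 to 3 are there at a start; the rules pass over those that are not, and their reading is None.
At some moment in a run one of tin_a, tin_b, tin_c may be knocked a few centimetres aside while the robot is not near it.
It also fails if it takes over 208 s, if anything falls off the work surface, if the arm or the gripper's body presses on something with over 40 N, if the wrist force passes 120 N, or if a joint passes its speed limit or range.

### The arm

A 6-joint arm with a two-finger parallel gripper is mounted at the origin on the work surface. World frame = base frame: x ahead of the robot, y to its left, z up, the work surface at z = 0. Lengths are in mm, angles in rad, forces in N, time in s.
With the tool pointing down it reaches from about 350 to 775 mm from the base axis. Payload 7.3 kg.
Tool frame: the origin (TCP) lies at the very end of the fingers, on their centre line; the grasp point (between the pads) lies 19 mm behind it; z points along the fingers, y is the line along which they close (so a half turn about z gives the same grasp; the last joint's range is limited). The gripper opens to 92 mm and grips with 3 to 60 N. Pads are 19 mm wide; open, the fingers measure 130 mm over their backs; the gripper's body (75 mm by 190 mm) begins 47 mm behind the grasp point.
Start: joints at [1.026, 0.342, 1.524, -0, 1.275, -0.146], TCP at [203.852, 483.828, 226.741] pointing down, gripper open.
Joint ranges: [-2.53, 2.53], [-0.77, 2.02], [0.04, 2.7], [-1, 4.14], [0.28, 2.66], [-3.11, 3.11]. Speed limits (rad/s): [2.57, 2.57, 3.14, 3.14, 3.14, 3.14].

### API

Orientations are given as [roll, pitch, yaw] about the fixed x, y, z axes, in that order (R = Rz(yaw) Ry(pitch) Rx(roll)).
In Python, from plant import * gives the robot as it stands.
- The arm moves only by the tool arm_command, never from a script. Its arguments are lists of equal length, an entry for each row: "gripper": the finger opening in mm, from 0 to 91.8; "dp": the shift along the tool's x, y, z in units of 25 mm (1.0 is 25 mm), a list of three; "twist": the turn about the tool's z in units of 5 degrees (1.0 is 5 degrees). A call has exactly 5 rows; each row shifts and turns the commanded pose from where the row before left it, along the tool's axes as they then stand; what a row does not reach is not made up. A row lasts 1/8 s, in which the tool goes at most 62.5 mm and 10.7 degrees, less where a joint would pass 70% of its speed; a pose out of reach is approached as far as the arm can. A call is refused whole if a number of a shift passes 1 or a number of a turn 1, either way. A call with a gripper value outside its range is refused whole. The fingers move at their own pace and stop on an object; the grip force is fixed at half the most. Time passes only in rows, so rows that do not move let the fingers close, or fill a call up. It gives the time, the measured TCP pose, the force, the opening and the grip force at its end, in the units of the state.
- get_obs(): the state, without advancing time (a new reading comes with each control period).
- capture(name): name is "side" or "top" or "wrist"; returns the picture (400x640x3 uint8, red, green, blue); there is no depth.
- get_calibration(name): a dict with "mtx" (3x3 intrinsics, pixels), "position" and "attitude" of the camera in the world; the wrist camera has in their place "mount" (4x4, takes a point from camera to tool coordinates, whose origin is the TCP and whose axes are the flange's). Camera axes: x right, y down, z forward; pixel columns grow to the right and rows downward; lengths in mm; the calibration is good to about 2 mm. A picture is of the moment at which its call begins: read the wrist's pose just before it. get_calibration takes no time and is no camera call.
- close_job(): hands the job in; it is judged then, once.
The state is a dict: "time": time; "joint_positions": joint angles; "dq": joint speeds; "tau": joint torques, N m; "tool_pos": TCP position; "tcp_rot": TCP orientation; "contact_force": force on the tool from outside, world axes, zero at the start; "moment": the same for the moment, N m; "grip_width": finger opening in mm; "finger_force": force on a finger pad.
Only numpy, scipy, OpenCV 4.12 (cv2) and the standard library are available. Lean on these libraries where they do the work, as an engineer would, in place of code of your own. Each camera call takes 0.05 s, during which the arm holds its last target. There are 200 camera calls.

## Working session

There is one attempt and no reset: what is moved stays moved. The work goes in short steps, Python scripts to look and compute and a tool call to move; the robot and the scene stay as the last step left them, time stands still between calls to the robot, and variables do not carry over. Pictures are saved under pics/ and viewed, at most 14 in all, crops included, and the job is handed in when it is done.

Besides the shell and the picture viewer there is one more tool, called as name(argument=value, ...), one argument or row to a line, values as JSON. arm_command: Moves the arm, as the interface text tells. Its arguments: {"type":"object","properties":{"gripper":{"type":"array"},"dp":{"type":"array"},"twist":{"type":"array"}},"required":["gripper","dp","twist"]}

```bash
ls; mkdir -p pics; python3 - <<'E'
from plant import *
import cv2
for n in ("top","side"):
    im=capture(n); cv2.imwrite(f"pics/{n}0.png",im[:,:,::-1])
    c=get_calibration(n); print(n,c)
print(get_calibration("wrist")); o=get_obs(); print(o)
E
```

```text
pics
top {'mtx': array([[431.534933  ,   0.        , 322.27728723],
       [  0.        , 431.534933  , 212.55539483],
       [  0.        ,   0.        ,   1.        ]]), 'position': array([ 334.81803791,  -22.16291779, 1075.73862751]), 'attitude': array([-3.02775035, -0.00362341, -1.55180726])}
side {'mtx': array([[384.40423016,   0.        , 320.40485741],
       [  0.        , 384.40423016, 195.54290544],
       [  0.        ,   0.        ,   1.        ]]), 'position': array([  46.92766792, -454.00922421,  710.74708689]), 'attitude': array([-2.39224472, -0.00641784, -0.74768729])}
{'mtx': array([[288.68947754,   0.        , 319.39568298],
       [  0.        , 288.68947754, 199.13766564],
       [  0.        ,   0.        ,   1.        ]]), 'mount': array([[ 1.12480740e-03, -9.69735377e-01, -2.44155758e-01,
         6.57926762e+01],
       [ 9.99999365e-01,  1.07346309e-03,  3.43352761e-04,
        -1.52289568e-01],
       [-7.08691256e-05, -2.44155989e-01,  9.69735968e-01,
        -1.58152853e+02],
       [ 0.00000000e+00,  0.00000000e+00,  0.00000000e+00,
         1.00000000e+00]])}
{'time': 0.1, 'joint_positions': array([ 1.02600308e+00,  3.42645544e-01,  1.52486642e+00, -1.47311982e-05,
        1.27542172e+00, -1.46001026e-01]), 'dq': array([-3.32903561e-06, -1.67536991e-03, -2.14205349e-03, -1.28691556e-03,
       -1.54407474e-03,  2.08054716e-05]), 'tau': array([ 1.45955510e-03, -4.32003844e+01, -2.44694495e+01,  7.20569445e-02,
        5.24975604e-02, -2.57910284e-05]), 'tool_pos': array([203.6638099 , 483.51189598, 226.13758316]), 'tcp_rot': array([-3.14026384e+00, -1.81160222e-04,  2.74280461e+00]), 'contact_force': array([-0.31990049, -0.22115462,  0.61490264]), 'moment': array([0.04299035, 0.00396027, 0.01124277]), 'finger_force': 0.0, 'grip_width': 91.54939881573831}
```

View pics/top0.png

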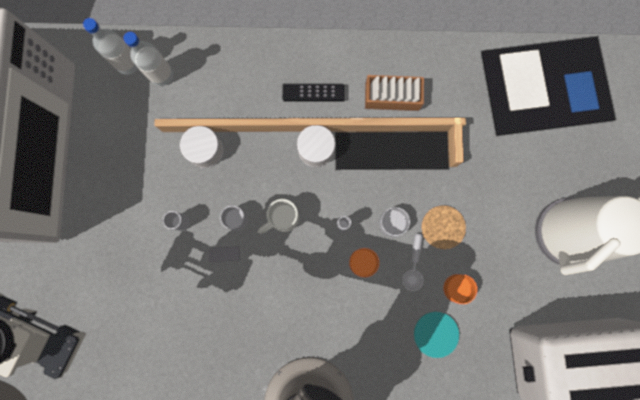

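View pics/side0.png

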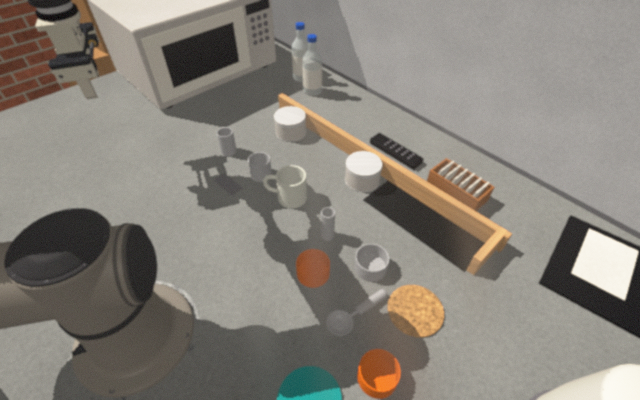

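The top view shows these, as (column, row) pixels:
- **Tins:** two, at (199,145) and (316,145).
- **Strip:** columns 337–448.
- **Steel beakers:** (172,220), (232,217), (344,223) and (396,220). The last is the widest.
- **Cork mat:** (444,227).
- **Leave alone:** orange look-alikes at (460,289) and (363,263), the turquoise mat at (437,334), the mug at (282,215), the fob at (222,254) and the spoon at (413,262).

The steel one at (396,220) is beaker_70 and the brown cork disc is the mat. I'll check both in one enlarged crop.

```bash
cat > h.py <<'E'
import numpy as np, cv2
from scipy.spatial.transform import Rotation as Ro
from plant import *
def pose(name):
    c=get_calibration(name)
    if name=="wrist":
        o=get_obs(); T=np.eye(4); T[:3,:3]=Ro.from_euler("xyz",o["tcp_rot"]).as_matrix(); T[:3,3]=o["tool_pos"]
        T=T@c["mount"]; return c["mtx"],T[:3,:3],T[:3,3]
    return c["mtx"],Ro.from_euler("xyz",c["attitude"]).as_matrix(),np.array(c["position"])
def cast(P,uv,z):
    K,R,p=P; d=R@np.linalg.solve(K,[uv[0],uv[1],1]); return p+d*(z-p[2])/d[2]
def proj(P,X):
    K,R,p=P; v=K@(R.T@(np.array(X)-p)); return v[:2]/v[2]
E
python3 - <<'E'
from h import *
im=cv2.imread("pics/top0.png"); P=pose("top")
for n,u,z in [("b172",(172,220),68),("b232",(232,217),54),("b344",(344,223),82),("b396",(396,220),40),("mat",(444,227),6),("mug",(282,215),78),("tinfar",(199,145),60),("tinnear",(316,145),60),("upL",(155,122),55),("upR",(465,122),55)]:
    print(n,cast(P,u,z).round(0))
c=im[105:305,150:480]
cv2.imwrite("pics/crop.png",cv2.resize(c,None,fx=2.4,fy=2.4,interpolation=cv2.INTER_CUBIC))
E
```

```text
b172 [426. 328.  68.]
b232 [437. 191.  54.]
b344 [425. -74.  82.]
b396 [ 439. -202.   40.]
mat [ 427. -327.    6.]
mug [441.  70.  78.]
tinfar [609. 276.  60.]
tinnear [615.  -5.  60.]
upL [666. 388.  55.]
upR [ 681. -368.   55.]
```

View pics/crop.png

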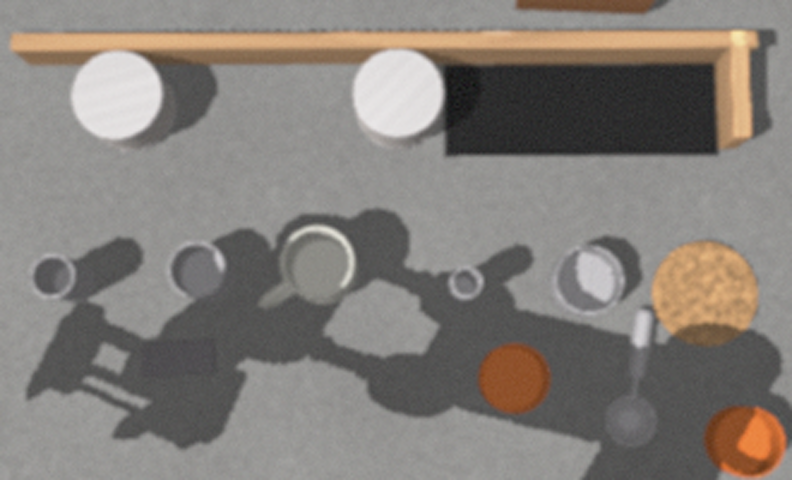

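The crop confirms it. beaker_70 is the steel rim at crop (590,279), the cork mat is at (705,292), and the orange and turquoise items are elsewhere. The 57 is at (197,269), the 44 at (53,277) and the 31 at (466,283). Next I turn the tool to yaw 90° and go over beaker_70.

arm_command(
  gripper=[91.8, 91.8, 91.8, 91.8, 91.8],
  dp=[
    [0, 0, 0],
    [0, 0, 0],
    [0, 0, 0],
    [0, 0, 0],
    [0, 0, 0],
  ],
  twist=[1, 1, 1, 1, 1],
)

```text
time: 0.72
tool_pos: [203.7, 483.6, 226.3]
tcp_rot: [-3.141, 0.0, 2.304]
contact_force: [-0.3, 0.0, -0.4]
grip_width: 91.5
finger_force: 0.0
```

arm_command(
  gripper=[91.8, 91.8, 91.8, 91.8, 91.8],
  dp=[
    [0, 0, 0],
    [0, 0, 0],
    [0, 0, 0],
    [0, 0, 0],
    [0, 0, 0],
  ],
  twist=[1, 1, 1, 1, 1],
)

```text
time: 1.35
tool_pos: [203.7, 483.6, 226.3]
tcp_rot: [-3.141, 0.001, 1.867]
contact_force: [-0.6, 0.3, -0.1]
grip_width: 91.6
finger_force: 0.0
```

arm_command(
  gripper=[91.8, 91.8, 91.8, 91.8, 91.8],
  dp=[
    [0, 0, 0],
    [0, 0, 0],
    [0, 0, 0],
    [0, 0, 0],
    [0, 0, 0],
  ],
  twist=[1, 1, 1, 0.43, 0],
)

```text
time: 1.98
tool_pos: [203.7, 483.6, 226.4]
tcp_rot: [-3.141, 0.001, 1.571]
contact_force: [0.3, 0.1, -0.2]
grip_width: 91.7
finger_force: 0.0
```

arm_command(
  gripper=[91.8, 91.8, 91.8, 91.8, 91.8],
  dp=[
    [-0.9, 0.33, 0],
    [-0.9, 0.33, 0],
    [-0.9, 0.33, 0],
    [-0.9, 0.33, 0],
    [-0.9, 0.33, 0],
  ],
  twist=[0, 0, 0, 0, 0],
)

```text
time: 2.6
tool_pos: [245.2, 370.5, 226.6]
tcp_rot: [-3.141, 0.0, 1.572]
contact_force: [1.0, 0.6, -0.4]
grip_width: 92.0
finger_force: 0.0
```

arm_command(
  gripper=[91.8, 91.8, 91.8, 91.8, 91.8],
  dp=[
    [-0.9, 0.33, 0],
    [-0.9, 0.33, 0],
    [-0.9, 0.33, 0],
    [-0.9, 0.33, 0],
    [-0.9, 0.33, 0],
  ],
  twist=[0, 0, 0, 0, 0],
)

```text
time: 3.22
tool_pos: [286.5, 258.0, 226.7]
tcp_rot: [3.142, 0.0, 1.572]
contact_force: [-0.1, 0.9, 0.1]
grip_width: 91.9
finger_force: 0.0
```

arm_command(
  gripper=[91.8, 91.8, 91.8, 91.8, 91.8],
  dp=[
    [-0.9, 0.33, 0],
    [-0.9, 0.33, 0],
    [-0.9, 0.33, 0],
    [-0.9, 0.33, 0],
    [-0.9, 0.33, 0],
  ],
  twist=[0, 0, 0, 0, 0],
)

```text
time: 3.85
tool_pos: [327.7, 145.6, 226.7]
tcp_rot: [3.142, -0.0, 1.572]
contact_force: [0.5, 1.2, -0.8]
grip_width: 92.0
finger_force: 0.0
```

arm_command(
  gripper=[91.8, 91.8, 91.8, 91.8, 91.8],
  dp=[
    [-0.9, 0.33, 0],
    [-0.9, 0.33, 0],
    [-0.9, 0.33, 0],
    [-0.9, 0.33, 0],
    [-0.9, 0.33, 0],
  ],
  twist=[0, 0, 0, 0, 0],
)

```text
time: 4.47
tool_pos: [369.0, 33.1, 226.7]
tcp_rot: [-3.142, -0.0, 1.572]
contact_force: [-0.2, -1.4, 0.4]
grip_width: 92.2
finger_force: 0.0
```

arm_command(
  gripper=[91.8, 91.8, 91.8, 91.8, 91.8],
  dp=[
    [-0.9, 0.33, 0],
    [-0.9, 0.33, 0],
    [-0.9, 0.33, 0],
    [-0.9, 0.33, 0],
    [-0.9, 0.33, 0],
  ],
  twist=[0, 0, 0, 0, 0],
)

```text
time: 5.1
tool_pos: [410.2, -79.4, 226.6]
tcp_rot: [-3.142, -0.0, 1.572]
contact_force: [-0.2, -0.2, 0.1]
grip_width: 91.8
finger_force: 0.0
```

arm_command(
  gripper=[91.8, 91.8, 91.8, 91.8, 91.8],
  dp=[
    [-0.9, 0.2, 0],
    [-0.9, 0.2, 0],
    [-0.9, 0.2, 0],
    [0, 0, 0],
    [0, 0, 0],
  ],
  twist=[0, 0, 0, 0, 0],
)

```text
time: 5.72
tool_pos: [424.8, -145.6, 226.5]
tcp_rot: [-3.141, -0.001, 1.571]
contact_force: [0.6, 0.4, -0.7]
grip_width: 91.7
finger_force: 0.0
```

```bash
python3 - <<'E'
from h import *
o=get_obs(); print(o["time"],o["tool_pos"].round(1),o["tcp_rot"].round(3),o["contact_force"].round(1))
P=pose("wrist"); im=capture("wrist"); cv2.imwrite("pics/w1.png",im[:,:,::-1])
for X in [(436,-202,40),(427,-327,6),(425,-74,82)]: print(proj(P,X).round(0))
E
```

```text
5.725 [ 424.8 -145.6  226.5] [-3.141e+00 -1.000e-03  1.571e+00] [ 0.6  0.4 -0.7]
[329. 226.]
[321. 298.]
[320. 120.]
```

View pics/w1.png

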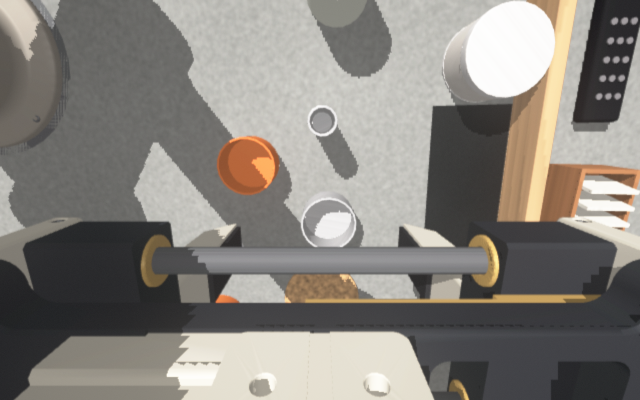

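The wrist view shows the beaker_70 rim at about (328,222) and the 31 rim at (322,120). Both lie within 4 px of prediction. I'll cast those onto their rim heights.

```bash
python3 - <<'E'
from h import *
P=pose("wrist")
im=cv2.imread("pics/w1.png"); 
for n,(x0,x1,y0,y1) in {"70":(290,370,185,245),"31":(300,345,98,142)}.items():
    g=cv2.GaussianBlur(cv2.cvtColor(im[y0:y1,x0:x1],cv2.COLOR_BGR2GRAY),(3,3),0)
    m=(g>185).astype(np.uint8)
    c=max(cv2.findContours(m,cv2.RETR_EXTERNAL,cv2.CHAIN_APPROX_NONE)[0],key=lambda c:cv2.boundingRect(c)[2])
    e=cv2.minEnclosingCircle(c); u=(e[0][0]+x0,e[0][1]+y0); z=40 if n=="70" else 82
    d=np.linalg.norm(cast(P,(u[0]+e[1],u[1]),z)-cast(P,(u[0]-e[1],u[1]),z))
    print(n,u,e[1],cast(P,u,z).round(1),d)
for u in [(328.5,222)]: print(cast(P,u,40).round(1))
print(cast(P,(322,120.5),82).round(1))
T=pose("top")
for n,u,z in [("44",(172.1,220.4),68),("57",(232.1,217.1),54),("31",(344.2,222.9),82),("70",(395.8,221.2),40),("mat",(443.8,226.7),6)]: print(n,cast(T,u,z).round(1))
E
```

```text
70 (330.87662506103516, 214.5) 48.20426559448242 [ 438.7 -186.6   40. ] 120.33188578858565
31 (322.0, 119.5) 30.761276245117188 [426.8 -73.2  82. ] 62.22063787063624
[ 435.8 -196.4   40. ]
[426.8 -74.2  82. ]
44 [424.8 327.8  68. ]
57 [436.7 190.6  54. ]
31 [425.4 -74.7  82. ]
70 [ 435.8 -201.4   40. ]
mat [ 427.6 -326.7    6. ]
```

arm_command(
  gripper=[91.8, 91.8, 91.8, 91.8, 91.8],
  dp=[
    [-0.8, 0.2, 0],
    [-0.8, 0.25, 0],
    [-0.58, 0, 0],
    [0, 0, 0.8],
    [0, 0, 0.9],
  ],
  twist=[0, 0, 0, 0, 0],
)

```text
time: 6.4
tool_pos: [436.4, -201.8, 183.8]
tcp_rot: [3.141, 0.0, 1.57]
contact_force: [-0.0, 0.7, -0.1]
grip_width: 92.0
finger_force: 0.0
```

arm_command(
  gripper=[91.8, 91.8, 91.8, 91.8, 91.8],
  dp=[
    [0, 0, 0.9],
    [0, 0, 0.9],
    [0, 0, 0.9],
    [0, 0, 0.9],
    [0, 0, 0.9],
  ],
  twist=[0, 0, 0, 0, 0],
)

```text
time: 7.02
tool_pos: [436.3, -201.5, 70.8]
tcp_rot: [-3.142, -0.0, 1.57]
contact_force: [0.2, -0.4, 0.2]
grip_width: 92.2
finger_force: 0.0
```

arm_command(
  gripper=[91.8, 91.8, 91.8, 91.8, 91.8],
  dp=[
    [0, 0, 0.9],
    [0, 0, 0.6],
    [0, 0, 0.45],
    [0, 0, 0],
    [0, 0, 0],
  ],
  twist=[0, 0, 0, 0, 0],
)

```text
time: 7.65
tool_pos: [436.7, -201.0, 23.3]
tcp_rot: [3.141, 0.0, 1.571]
contact_force: [0.8, -0.4, 0.6]
grip_width: 91.5
finger_force: 0.0
```

```bash
python3 - <<'E'
from h import *
P=pose("wrist"); im=capture("wrist"); S=capture("side")
PS=pose("side"); u=proj(PS,(436,-200,20)).astype(int); print(u)
c=S[u[1]-60:u[1]+60,u[0]-90:u[0]+90][:,:,::-1]
cv2.imwrite("pics/s2.png",cv2.resize(c,None,fx=4,fy=4))
E
```

```text
[371 262]
```

View pics/s2.png

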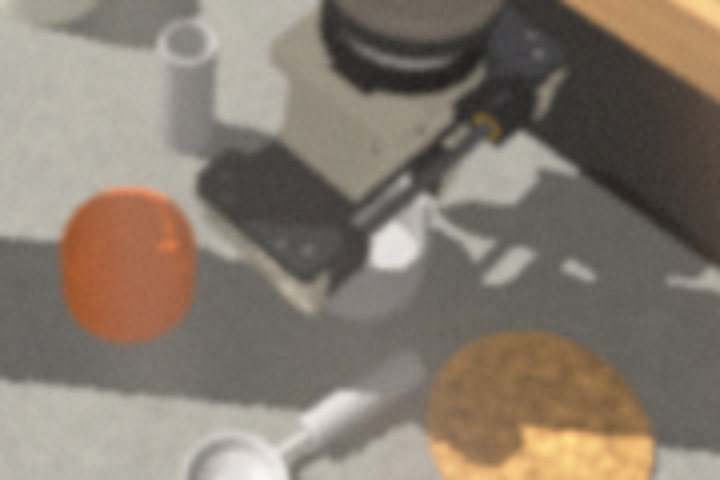

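The side view shows beaker_70 standing between the open fingers, at crop (380,265), with the spoon clear of them. Now close, lift and carry it to the mat.

arm_command(
  gripper=[60, 60, 60, 60, 60],
  dp=[
    [0, 0, 0],
    [0, 0, 0],
    [0, 0, 0],
    [0, 0, 0],
    [0, 0, 0],
  ],
  twist=[0, 0, 0, 0, 0],
)

```text
time: 8.38
tool_pos: [436.4, -200.7, 23.1]
tcp_rot: [3.141, 0.0, 1.571]
contact_force: [-0.8, 0.7, 3.4]
grip_width: 69.8
finger_force: 30.0
```

arm_command(
  gripper=[60, 60, 60, 60, 60],
  dp=[
    [0, 0, 0],
    [0, 0, -0.4],
    [0, 0, -0.8],
    [0, 0, -0.8],
    [0, 0, -0.4],
  ],
  twist=[0, 0, 0, 0, 0],
)

```text
time: 9.0
tool_pos: [436.7, -200.9, 84.1]
tcp_rot: [3.14, 0.001, 1.571]
contact_force: [-0.9, -0.4, -1.6]
grip_width: 69.7
finger_force: 30.0
```

arm_command(
  gripper=[60, 60, 60, 60, 60],
  dp=[
    [-0.7, -0.1, 0],
    [-0.9, -0.1, 0],
    [-0.9, -0.1, 0],
    [-0.9, -0.06, 0],
    [-0.9, 0, 0],
  ],
  twist=[0, 0, 0, 0, 0],
)

```text
time: 9.62
tool_pos: [426.9, -309.7, 82.4]
tcp_rot: [-3.141, -0.001, 1.57]
contact_force: [0.3, 0.7, -0.9]
grip_width: 69.7
finger_force: 30.0
```

arm_command(
  gripper=[60, 60, 60, 60, 60],
  dp=[
    [-0.74, 0, 0],
    [0, 0, 0],
    [0, 0, 0.7],
    [0, 0, 0.7],
    [0, 0, 0.45],
  ],
  twist=[0, 0, 0, 0, 0],
)

```text
time: 10.25
tool_pos: [427.2, -325.7, 35.9]
tcp_rot: [-3.141, -0.001, 1.571]
contact_force: [0.4, -0.7, -0.9]
grip_width: 69.4
finger_force: 30.0
```

arm_command(
  gripper=[60, 60, 60, 60, 60],
  dp=[
    [0, 0, 0.15],
    [0, 0, 0.1],
    [0, 0, 0.05],
    [0, 0, 0],
    [0, 0, 0],
  ],
  twist=[0, 0, 0, 0, 0],
)

```text
time: 10.88
tool_pos: [427.5, -326.8, 29.5]
tcp_rot: [3.141, 0.0, 1.571]
contact_force: [-0.2, -0.0, -1.3]
grip_width: 69.8
finger_force: 30.0
```

arm_command(
  gripper=[91.8, 91.8, 91.8, 91.8, 91.8],
  dp=[
    [0, 0, 0],
    [0, 0, 0],
    [0, 0, 0],
    [0, 0, 0],
    [0, 0, -0.5],
  ],
  twist=[0, 0, 0, 0, 0],
)

```text
time: 11.5
tool_pos: [426.9, -326.2, 41.4]
tcp_rot: [-3.14, -0.002, 1.571]
contact_force: [-0.1, 0.5, 1.1]
grip_width: 91.8
finger_force: 0.0
```

arm_command(
  gripper=[91.8, 91.8, 91.8, 91.8, 91.8],
  dp=[
    [0, 0, -0.9],
    [0, 0, -0.9],
    [0, 0, -0.9],
    [0, 0, -0.9],
    [0.4, 0, -0.9],
  ],
  twist=[0, 0, 0, 0, 0],
)

```text
time: 12.12
tool_pos: [427.4, -317.1, 155.9]
tcp_rot: [3.141, 0.001, 1.57]
contact_force: [0.5, 0.7, 0.3]
grip_width: 91.9
finger_force: 0.0
```

arm_command(
  gripper=[91.8, 91.8, 91.8, 91.8, 91.8],
  dp=[
    [0.9, 0, -0.9],
    [0.9, 0, -0.9],
    [0, 0, -0.9],
    [0, 0, -0.2],
    [0, 0, 0],
  ],
  twist=[0, 0, 0, 0, 0],
)

```text
time: 12.75
tool_pos: [427.3, -271.8, 226.8]
tcp_rot: [3.141, 0.0, 1.571]
contact_force: [0.2, 0.1, -0.7]
grip_width: 91.8
finger_force: 0.0
```

```bash
python3 - <<'E'
from h import *
o=get_obs(); print(o["time"],o["tool_pos"].round(1),o["grip_width"])
P=pose("wrist"); im=capture("wrist"); t=capture("top")[:,:,::-1]
w=im[140:300,220:430,::-1]
PT=pose("top"); 
a=cv2.resize(w,None,fx=3,fy=3,interpolation=cv2.INTER_CUBIC); cv2.imwrite("pics/w3.png",a)
cv2.imwrite("pics/t3.png",t)
print(proj(P,(427.5,-327,46)), proj(P,(427.5,-327,6)))
E
```

```text
12.75 [ 427.3 -271.8  226.8] 91.78526197931433
[319.90360812 226.63777579] [319.85630521 216.83493208]
```

View pics/w3.png

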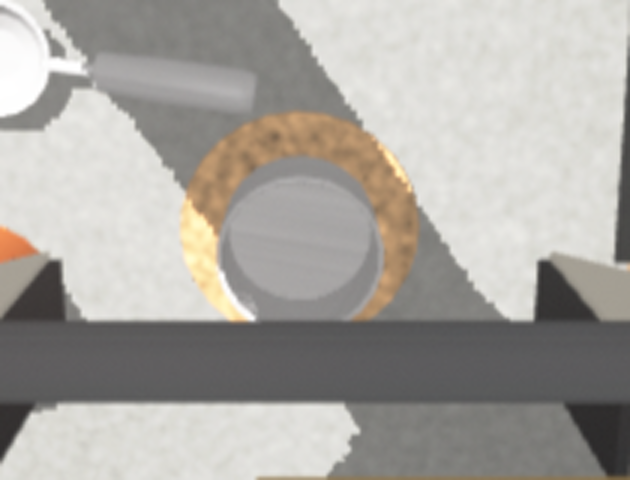

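beaker_70 sits on the mat. Its rim is centred at crop (301,257), within 1 px of prediction, and the mat rim shows all round it. The spoon is untouched. Going to look at the 57.

arm_command(
  gripper=[91.8, 91.8, 91.8, 91.8, 91.8],
  dp=[
    [0.7, 0.1, 0],
    [1, 0.1, 0],
    [1, 0.1, 0],
    [1, 0.08, 0],
    [1, 0, 0],
  ],
  twist=[0, 0, 0, 0, 0],
)

```text
time: 13.48
tool_pos: [436.6, -152.3, 226.1]
tcp_rot: [-3.141, -0.001, 1.571]
contact_force: [-0.2, 0.9, 0.9]
grip_width: 91.5
finger_force: 0.0
```

arm_command(
  gripper=[91.8, 91.8, 91.8, 91.8, 91.8],
  dp=[
    [1, 0, 0],
    [1, 0, 0],
    [1, 0, 0],
    [1, 0, 0],
    [1, 0, 0],
  ],
  twist=[0, 0, 0, 0, 0],
)

```text
time: 14.1
tool_pos: [436.2, -27.4, 226.2]
tcp_rot: [-3.14, -0.001, 1.571]
contact_force: [-0.6, 0.1, -0.4]
grip_width: 91.9
finger_force: 0.0
```

arm_command(
  gripper=[91.8, 91.8, 91.8, 91.8, 91.8],
  dp=[
    [1, 0, 0],
    [1, 0, 0],
    [1, 0, 0],
    [1, 0, 0],
    [1, 0, 0],
  ],
  twist=[0, 0, 0, 0, 0],
)

```text
time: 14.72
tool_pos: [435.9, 97.4, 226.2]
tcp_rot: [-3.14, -0.0, 1.571]
contact_force: [0.9, -0.5, -0.3]
grip_width: 91.7
finger_force: 0.0
```

arm_command(
  gripper=[91.8, 91.8, 91.8, 91.8, 91.8],
  dp=[
    [1, 0, 0],
    [1, 0, 0],
    [1, 0, 0],
    [1, 0, 0],
    [1, 0, 0],
  ],
  twist=[0, 0, 0, 0, 0],
)

```text
time: 15.35
tool_pos: [435.7, 222.2, 226.1]
tcp_rot: [-3.14, 0.0, 1.571]
contact_force: [-0.3, 0.6, 0.4]
grip_width: 91.7
finger_force: 0.0
```

arm_command(
  gripper=[91.8, 91.8, 91.8, 91.8, 91.8],
  dp=[
    [1, 0, 0],
    [0, 0, 0],
    [0, 0, 0],
    [0, 0, 0],
    [0, 0, 0],
  ],
  twist=[0, 0, 0, 0, 0],
)

```text
time: 15.98
tool_pos: [436.9, 245.3, 226.8]
tcp_rot: [3.142, -0.0, 1.57]
contact_force: [-0.2, -0.2, -0.6]
grip_width: 91.9
finger_force: 0.0
```

```bash
python3 - <<'E'
from h import *
o=get_obs(); print(o["time"],o["tool_pos"].round(1))
P=pose("wrist"); im=capture("wrist")[:,:,::-1]
cv2.imwrite("pics/w4full.png",im)
a=cv2.resize(im[50:310,180:440],None,fx=2.3,fy=2.3,interpolation=cv2.INTER_CUBIC); cv2.imwrite("pics/w4.png",a)
for X in [(436.7,190.6,54),(424.8,327.8,68)]: print(proj(P,X), (proj(P,X)-[180,50])*2.3)
E
```

```text
15.975 [436.9 245.3 226.8]
[319.6318301  228.45964865] [321.15320923 410.45719189]
[308.35579233 109.57672752] [295.21832236 137.02647331]
```

View pics/w4.png

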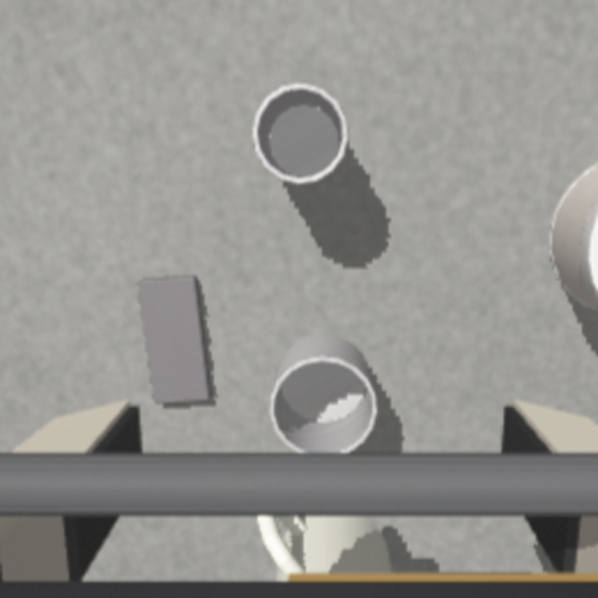

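The 57 rim is at crop (324,406) and the 44 rim at (300,133), each within 2 px of prediction. The fob is at (177,340), and the mug handle is clear of the fingers. Grasping the 57 with the tips at z = 40.

arm_command(
  gripper=[91.8, 91.8, 91.8, 91.8, 91.8],
  dp=[
    [-0.7, 0, 0],
    [-0.8, 0, 0],
    [-0.63, 0, 0.5],
    [0, 0, 0.9],
    [0, 0, 0.9],
  ],
  twist=[0, 0, 0, 0, 0],
)

```text
time: 16.65
tool_pos: [436.6, 191.4, 168.0]
tcp_rot: [-3.141, 0.0, 1.57]
contact_force: [-0.5, 0.3, -0.7]
grip_width: 91.4
finger_force: 0.0
```

arm_command(
  gripper=[91.8, 91.8, 91.8, 91.8, 91.8],
  dp=[
    [0, 0, 1],
    [0, 0, 1],
    [0, 0, 1],
    [0, 0, 1],
    [0, 0, 0.7],
  ],
  twist=[0, 0, 0, 0, 0],
)

```text
time: 17.27
tool_pos: [436.0, 191.5, 50.1]
tcp_rot: [-3.14, 0.001, 1.57]
contact_force: [0.5, -0.6, 0.8]
grip_width: 91.8
finger_force: 0.0
```

arm_command(
  gripper=[91.8, 91.8, 45, 45, 45],
  dp=[
    [0, 0, 0.47],
    [0, 0, 0],
    [0, 0, 0],
    [0, 0, 0],
    [0, 0, 0],
  ],
  twist=[0, 0, 0, 0, 0],
)

```text
time: 17.9
tool_pos: [437.1, 192.7, 40.5]
tcp_rot: [3.141, -0.0, 1.571]
contact_force: [-0.2, -0.2, 0.5]
grip_width: 65.9
finger_force: 0.0
```

arm_command(
  gripper=[45, 45, 45, 45, 45],
  dp=[
    [0, 0, 0],
    [0, 0, 0],
    [0, 0, 0],
    [0, 0, 0],
    [0, 0, 0],
  ],
  twist=[0, 0, 0, 0, 0],
)

```text
time: 18.52
tool_pos: [437.1, 192.7, 40.2]
tcp_rot: [3.141, -0.0, 1.571]
contact_force: [-0.1, 0.4, 5.3]
grip_width: 56.2
finger_force: 30.0
```

arm_command(
  gripper=[45, 45, 45, 45, 45],
  dp=[
    [0, 0, -0.5],
    [0, 0, -0.9],
    [0, 0, -0.9],
    [0, 0, -0.9],
    [0, 0, -0.9],
  ],
  twist=[0, 0, 0, 0, 0],
)

```text
time: 19.15
tool_pos: [436.5, 192.5, 143.6]
tcp_rot: [-3.141, 0.0, 1.571]
contact_force: [-0.0, 0.5, -1.9]
grip_width: 56.4
finger_force: 30.0
```

arm_command(
  gripper=[45, 45, 45, 45, 45],
  dp=[
    [-0.4, 0, -0.9],
    [-0.9, -0.1, 0],
    [-0.9, -0.1, 0],
    [-0.9, -0.1, 0],
    [-0.9, -0.06, 0],
  ],
  twist=[0, 0, 0, 0, 0],
)

```text
time: 19.77
tool_pos: [427.4, 91.9, 165.3]
tcp_rot: [-3.141, -0.0, 1.571]
contact_force: [0.5, -0.5, -0.1]
grip_width: 56.4
finger_force: 30.0
```

arm_command(
  gripper=[45, 45, 45, 45, 45],
  dp=[
    [-1, 0, 0],
    [-1, 0, 0],
    [-1, 0, 0],
    [-1, 0, 0],
    [-1, 0, 0],
  ],
  twist=[0, 0, 0, 0, 0],
)

```text
time: 20.4
tool_pos: [427.5, -33.2, 165.3]
tcp_rot: [-3.141, -0.0, 1.571]
contact_force: [0.7, 0.5, -1.5]
grip_width: 56.8
finger_force: 30.0
```

arm_command(
  gripper=[45, 45, 45, 45, 45],
  dp=[
    [-1, 0, 0],
    [-1, 0, 0],
    [-1, 0, 0],
    [-1, 0, 0],
    [-1, 0, 0],
  ],
  twist=[0, 0, 0, 0, 0],
)

```text
time: 21.02
tool_pos: [427.5, -158.1, 165.3]
tcp_rot: [-3.141, -0.0, 1.571]
contact_force: [0.4, 0.7, -0.7]
grip_width: 56.4
finger_force: 30.0
```

arm_command(
  gripper=[45, 45, 45, 45, 45],
  dp=[
    [-1, 0, 0],
    [-1, 0, 0],
    [-1, 0, 0],
    [-0.9, 0, 0],
    [-0.9, 0, 0],
  ],
  twist=[0, 0, 0, 0, 0],
)

```text
time: 21.65
tool_pos: [427.8, -278.4, 165.1]
tcp_rot: [-3.142, -0.0, 1.571]
contact_force: [0.1, 0.1, -1.2]
grip_width: 56.7
finger_force: 30.0
```

arm_command(
  gripper=[45, 45, 45, 45, 45],
  dp=[
    [-0.9, 0, 0],
    [-0.66, 0, 0],
    [-0.4, 0, 0],
    [0, 0, 0],
    [0, 0, 0],
  ],
  twist=[0, 0, 0, 0, 0],
)

```text
time: 22.28
tool_pos: [427.8, -325.8, 164.9]
tcp_rot: [-3.141, -0.001, 1.571]
contact_force: [-0.2, 0.5, -1.5]
grip_width: 56.5
finger_force: 30.0
```

```bash
python3 - <<'E'
from h import *
o=get_obs(); print(o["time"],o["tool_pos"].round(1),o["grip_width"])
P=pose("side"); im=capture("side")[:,:,::-1]
u=proj(P,(428,-326,80)).astype(int)
a=cv2.resize(im[u[1]-75:u[1]+75,u[0]-75:u[0]+75],None,fx=4,fy=4,interpolation=cv2.INTER_CUBIC); cv2.imwrite("pics/s5.png",a)
z=o["tool_pos"][2]-40
for X in [(428,-326.5,46),(428,-326.5,z),(428,-326.5,z+54)]: print(X,(proj(P,X)-u+75)*4)
E
```

```text
22.275 [ 427.8 -325.8  164.9] 56.50805206787249
(428, -326.5, 46) [287.79245482 339.18037879]
(428, -326.5, np.float64(124.87164004509111)) [323.26939521 251.48528982]
(428, -326.5, np.float64(178.8716400450911)) [351.30657336 182.1804736 ]
```

View pics/s5.png

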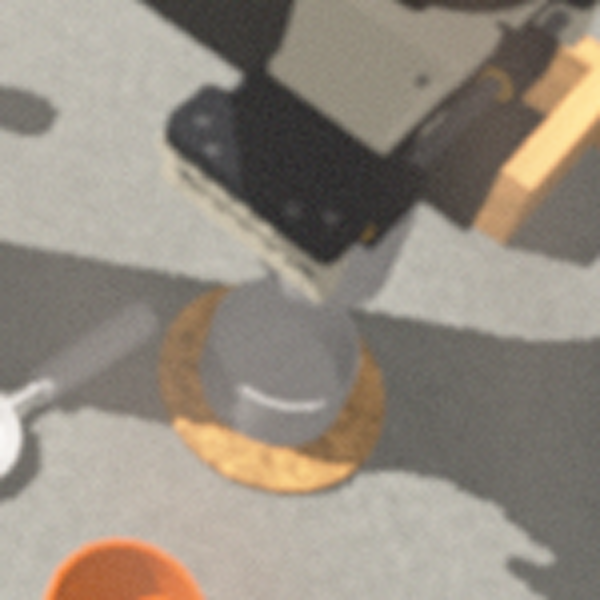

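The side view shows the 57 held above the nest; the 70's rim lip runs along crop (285,405). Lowering it in two steps, watching the force.

arm_command(
  gripper=[45, 45, 45, 45, 45],
  dp=[
    [0, 0, 0.8],
    [0, 0, 0.8],
    [0, 0, 0.8],
    [0, 0, 0.5],
    [0, 0, 0.3],
  ],
  twist=[0, 0, 0, 0, 0],
)

```text
time: 22.95
tool_pos: [427.9, -326.1, 84.6]
tcp_rot: [-3.141, -0.0, 1.571]
contact_force: [-0.0, 0.6, -1.9]
grip_width: 56.3
finger_force: 30.0
```

arm_command(
  gripper=[45, 45, 45, 45, 45],
  dp=[
    [0, 0, 0.2],
    [0, 0, 0.2],
    [0, 0, 0.2],
    [0, 0, 0],
    [0, 0, 0],
  ],
  twist=[0, 0, 0, 0, 0],
)

```text
time: 23.58
tool_pos: [428.0, -326.5, 70.1]
tcp_rot: [3.141, 0.0, 1.571]
contact_force: [0.0, 0.3, -0.8]
grip_width: 56.2
finger_force: 30.0
```

arm_command(
  gripper=[45, 45, 45, 45, 45],
  dp=[
    [0, 0, 0.3],
    [0, 0, 0.3],
    [0, 0, 0.16],
    [0, 0, 0],
    [0, 0, 0],
  ],
  twist=[0, 0, 0, 0, 0],
)

```text
time: 24.2
tool_pos: [427.9, -326.4, 50.8]
tcp_rot: [-3.142, -0.0, 1.571]
contact_force: [-0.4, -0.6, -2.0]
grip_width: 56.5
finger_force: 30.0
```

arm_command(
  gripper=[85, 85, 85, 85, 85],
  dp=[
    [0, 0, 0],
    [0, 0, 0],
    [0, 0, 0],
    [0, 0, 0],
    [0, 0, 0],
  ],
  twist=[0, 0, 0, 0, 0],
)

```text
time: 24.82
tool_pos: [427.9, -326.4, 51.0]
tcp_rot: [3.142, -0.0, 1.571]
contact_force: [0.2, 0.6, 0.0]
grip_width: 85.1
finger_force: 0.0
```

arm_command(
  gripper=[85, 85, 85, 85, 85],
  dp=[
    [0, 0, -0.5],
    [0, 0, -0.9],
    [0, 0, -0.9],
    [0, 0, -0.9],
    [0, 0, -0.9],
  ],
  twist=[0, 0, 0, 0, 0],
)

```text
time: 25.45
tool_pos: [428.0, -326.5, 155.2]
tcp_rot: [3.141, 0.001, 1.571]
contact_force: [-0.1, -0.4, 0.1]
grip_width: 84.8
finger_force: 0.0
```

arm_command(
  gripper=[85, 85, 85, 85, 85],
  dp=[
    [0.4, 0, -0.9],
    [0.9, 0, -0.9],
    [0.9, 0, -0.9],
    [0, 0, -0.2],
    [0, 0, 0],
  ],
  twist=[0, 0, 0, 0, 0],
)

```text
time: 26.08
tool_pos: [428.0, -271.9, 226.3]
tcp_rot: [3.141, 0.001, 1.571]
contact_force: [0.2, 0.3, -0.1]
grip_width: 85.3
finger_force: 0.0
```

```bash
python3 - <<'E'
from h import *
o=get_obs(); print(o["time"],o["tool_pos"].round(1))
P=pose("wrist"); im=capture("wrist")[:,:,::-1]
cv2.imwrite("pics/w6.png",cv2.resize(im[140:300,220:430],None,fx=3,fy=3,interpolation=cv2.INTER_CUBIC))
for X in [(428,-326.5,46),(428,-326.5,64)]: print((proj(P,X)-[220,140])*3)
E
```

```text
26.075 [ 428.  -271.9  226.3]
[298.95548133 258.45563644]
[299.0135084 273.8574915]
```

View pics/w6.png

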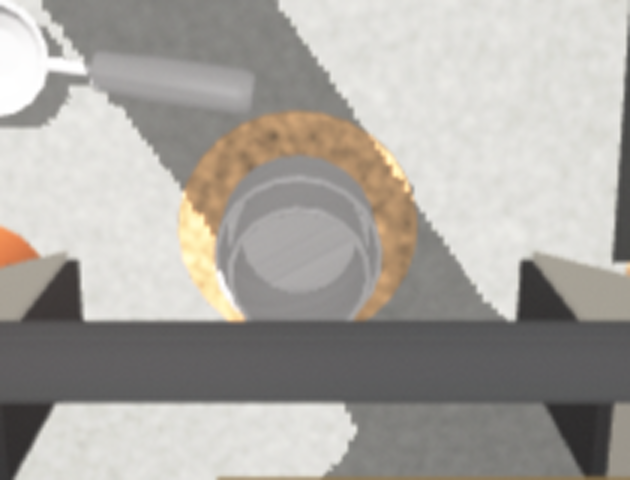

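The 57 is nested: its rim is concentric with the 70's at crop (299,~272), matching the prediction (299,274). Next the 44, at about (426.5, 329.5).

arm_command(
  gripper=[85, 85, 85, 85, 85],
  dp=[
    [0.6, -0.06, 0],
    [1, 0, 0],
    [1, 0, 0],
    [1, 0, 0],
    [1, 0, 0],
  ],
  twist=[0, 0, 0, 0, 0],
)

```text
time: 26.75
tool_pos: [425.7, -155.0, 225.2]
tcp_rot: [-3.14, -0.001, 1.57]
contact_force: [0.5, 0.3, -0.2]
grip_width: 85.1
finger_force: 0.0
```

arm_command(
  gripper=[85, 85, 85, 85, 85],
  dp=[
    [1, 0, 0],
    [1, 0, 0],
    [1, 0, 0],
    [1, 0, 0],
    [1, 0, 0],
  ],
  twist=[0, 0, 0, 0, 0],
)

```text
time: 27.38
tool_pos: [425.6, -30.2, 225.3]
tcp_rot: [-3.14, -0.001, 1.57]
contact_force: [-0.4, -0.6, 0.0]
grip_width: 84.8
finger_force: 0.0
```

arm_command(
  gripper=[85, 85, 85, 85, 85],
  dp=[
    [1, 0, 0],
    [1, 0, 0],
    [1, 0, 0],
    [1, 0, 0],
    [1, 0, 0],
  ],
  twist=[0, 0, 0, 0, 0],
)

```text
time: 28.0
tool_pos: [425.5, 94.6, 225.3]
tcp_rot: [-3.14, -0.0, 1.571]
contact_force: [0.4, -0.3, 0.3]
grip_width: 84.9
finger_force: 0.0
```

arm_command(
  gripper=[85, 85, 85, 85, 85],
  dp=[
    [1, 0, 0],
    [1, 0, 0],
    [1, 0, 0],
    [1, 0, 0],
    [1, 0, 0],
  ],
  twist=[0, 0, 0, 0, 0],
)

```text
time: 28.62
tool_pos: [425.5, 219.4, 225.2]
tcp_rot: [-3.14, 0.0, 1.571]
contact_force: [0.2, 0.1, -0.2]
grip_width: 85.2
finger_force: 0.0
```

arm_command(
  gripper=[85, 85, 85, 85, 85],
  dp=[
    [1, 0, 0],
    [1, 0, 0],
    [1, 0, 0],
    [0.9, 0, 0],
    [0.56, 0, 0],
  ],
  twist=[0, 0, 0, 0, 0],
)

```text
time: 29.25
tool_pos: [425.6, 330.9, 225.2]
tcp_rot: [-3.14, 0.001, 1.571]
contact_force: [1.4, 0.9, 0.9]
grip_width: 85.1
finger_force: 0.0
```

arm_command(
  gripper=[85, 85, 85, 85, 85],
  dp=[
    [0, 0, 0.4],
    [0, 0, 1],
    [0, 0, 1],
    [0, 0, 1],
    [0, 0, 1],
  ],
  twist=[0, 0, 0, 0, 0],
)

```text
time: 29.88
tool_pos: [425.9, 328.9, 114.5]
tcp_rot: [-3.141, 0.001, 1.57]
contact_force: [-0.3, -0.8, -0.4]
grip_width: 85.6
finger_force: 0.0
```

arm_command(
  gripper=[85, 85, 85, 85, 85],
  dp=[
    [0, 0, 1],
    [0, 0, 0.9],
    [0, 0, 0.58],
    [0, 0, 0],
    [0, 0, 0],
  ],
  twist=[0, 0, 0, 0, 0],
)

```text
time: 30.5
tool_pos: [426.8, 330.2, 54.6]
tcp_rot: [3.141, -0.001, 1.571]
contact_force: [1.2, -0.3, 0.3]
grip_width: 85.1
finger_force: 0.0
```

arm_command(
  gripper=[32, 32, 32, 32, 32],
  dp=[
    [0, 0, 0],
    [0, 0, 0],
    [0, 0, 0],
    [0, 0, 0],
    [0, 0, 0],
  ],
  twist=[0, 0, 0, 0, 0],
)

```text
time: 31.12
tool_pos: [426.4, 330.2, 54.0]
tcp_rot: [3.141, -0.0, 1.571]
contact_force: [0.2, -1.4, 0.0]
grip_width: 43.4
finger_force: 30.0
```

arm_command(
  gripper=[32, 32, 32, 32, 32],
  dp=[
    [0, 0, 0],
    [0, 0, 0],
    [0, 0, 0],
    [0, 0, 0],
    [0, 0, 0],
  ],
  twist=[0, 0, 0, 0, 0],
)

```text
time: 31.75
tool_pos: [426.4, 330.1, 54.0]
tcp_rot: [3.141, -0.0, 1.571]
contact_force: [0.7, 0.2, 0.0]
grip_width: 43.1
finger_force: 30.0
```

arm_command(
  gripper=[32, 32, 32, 32, 32],
  dp=[
    [0, 0, -0.5],
    [0, 0, -0.9],
    [0, 0, -1],
    [0, 0, -1],
    [-0.24, 0.06, -1],
  ],
  twist=[0, 0, 0, 0, 0],
)

```text
time: 32.38
tool_pos: [427.6, 324.2, 165.5]
tcp_rot: [3.141, -0.0, 1.571]
contact_force: [0.4, -0.5, -1.2]
grip_width: 42.6
finger_force: 30.0
```

arm_command(
  gripper=[32, 32, 32, 32, 32],
  dp=[
    [-0.5, 0, 0],
    [-0.9, 0, 0],
    [-1, 0, 0],
    [-1, 0, 0],
    [-1, 0, 0],
  ],
  twist=[0, 0, 0, 0, 0],
)

```text
time: 33.0
tool_pos: [426.9, 212.5, 162.9]
tcp_rot: [-3.14, 0.001, 1.571]
contact_force: [0.4, -0.9, -0.5]
grip_width: 43.2
finger_force: 30.0
```

arm_command(
  gripper=[32, 32, 32, 32, 32],
  dp=[
    [-1, 0, 0],
    [-1, 0, 0],
    [-1, 0, 0],
    [-1, 0, 0],
    [-1, 0, 0],
  ],
  twist=[0, 0, 0, 0, 0],
)

```text
time: 33.62
tool_pos: [426.7, 87.8, 163.0]
tcp_rot: [-3.14, 0.0, 1.571]
contact_force: [0.1, -0.5, -0.1]
grip_width: 43.2
finger_force: 30.0
```

arm_command(
  gripper=[32, 32, 32, 32, 32],
  dp=[
    [-1, 0, 0],
    [-1, 0, 0],
    [-1, 0, 0],
    [-1, 0, 0],
    [-1, 0, 0],
  ],
  twist=[0, 0, 0, 0, 0],
)

```text
time: 34.25
tool_pos: [426.7, -36.9, 163.0]
tcp_rot: [-3.14, -0.001, 1.57]
contact_force: [-0.9, 0.2, -0.7]
grip_width: 42.7
finger_force: 30.0
```

arm_command(
  gripper=[32, 32, 32, 32, 32],
  dp=[
    [-1, 0, 0],
    [-1, 0, 0],
    [-1, 0, 0],
    [-1, 0, 0],
    [-1, 0, 0],
  ],
  twist=[0, 0, 0, 0, 0],
)

```text
time: 34.88
tool_pos: [426.6, -161.6, 163.0]
tcp_rot: [-3.14, -0.001, 1.57]
contact_force: [-0.2, -0.3, -1.9]
grip_width: 42.9
finger_force: 30.0
```

arm_command(
  gripper=[32, 32, 32, 32, 32],
  dp=[
    [-1, 0, 0],
    [-1, 0, 0],
    [-1, 0, 0],
    [-1, 0, 0],
    [-1, 0, 0],
  ],
  twist=[0, 0, 0, 0, 0],
)

```text
time: 35.5
tool_pos: [426.9, -286.6, 163.0]
tcp_rot: [-3.14, -0.001, 1.571]
contact_force: [0.2, -0.4, -0.5]
grip_width: 43.0
finger_force: 30.0
```

arm_command(
  gripper=[32, 32, 32, 32, 32],
  dp=[
    [-1, 0, 0],
    [-0.6, 0, 0],
    [0, 0, 0],
    [0, 0, 0],
    [0, 0, 0],
  ],
  twist=[0, 0, 0, 0, 0],
)

```text
time: 36.12
tool_pos: [427.9, -325.1, 164.0]
tcp_rot: [-3.142, -0.0, 1.572]
contact_force: [-0.4, -0.0, -0.3]
grip_width: 42.9
finger_force: 30.0
```

arm_command(
  gripper=[32, 32, 32, 32, 32],
  dp=[
    [-0.03, 0, 0.8],
    [0, 0, 0.8],
    [0, 0, 0.8],
    [0, 0, 0.5],
    [0, 0, 0.14],
  ],
  twist=[0, 0, 0, 0, 0],
)

```text
time: 36.75
tool_pos: [427.8, -326.2, 87.4]
tcp_rot: [-3.141, -0.001, 1.571]
contact_force: [0.4, 0.1, -0.7]
grip_width: 43.4
finger_force: 30.0
```

arm_command(
  gripper=[32, 32, 32, 32, 32],
  dp=[
    [0, 0, 0.1],
    [0, 0, 0],
    [0, 0, 0],
    [0, 0, 0],
    [0, 0, 0],
  ],
  twist=[0, 0, 0, 0, 0],
)

```text
time: 37.38
tool_pos: [427.9, -326.7, 85.6]
tcp_rot: [3.141, 0.0, 1.571]
contact_force: [0.2, -0.2, -1.5]
grip_width: 43.0
finger_force: 30.0
```

arm_command(
  gripper=[32, 32, 32, 32, 32],
  dp=[
    [0, 0, 0.3],
    [0, 0, 0.2],
    [0, 0, 0.16],
    [0, 0, 0],
    [0, 0, 0],
  ],
  twist=[0, 0, 0, 0, 0],
)

```text
time: 38.0
tool_pos: [427.9, -326.7, 68.9]
tcp_rot: [3.142, -0.0, 1.571]
contact_force: [0.4, 0.0, -0.6]
grip_width: 42.9
finger_force: 30.0
```

arm_command(
  gripper=[75, 75, 75, 75, 75],
  dp=[
    [0, 0, 0],
    [0, 0, 0],
    [0, 0, 0],
    [0, 0, 0],
    [0, 0, 0],
  ],
  twist=[0, 0, 0, 0, 0],
)

```text
time: 38.62
tool_pos: [427.9, -326.7, 69.0]
tcp_rot: [3.141, -0.0, 1.571]
contact_force: [-0.7, -0.4, -0.3]
grip_width: 75.0
finger_force: 0.0
```

arm_command(
  gripper=[75, 75, 75, 75, 75],
  dp=[
    [0, 0, -0.5],
    [0, 0, -0.9],
    [0, 0, -0.9],
    [0, 0, -0.9],
    [0, 0, -0.9],
  ],
  twist=[0, 0, 0, 0, 0],
)

```text
time: 39.25
tool_pos: [427.9, -326.7, 173.2]
tcp_rot: [3.141, 0.001, 1.571]
contact_force: [-0.1, 0.0, 0.4]
grip_width: 75.0
finger_force: 0.0
```

arm_command(
  gripper=[75, 75, 75, 75, 75],
  dp=[
    [0.4, 0, -0.9],
    [0.9, 0, -0.9],
    [1, 0, -0.4],
    [0, 0, 0],
    [0, 0, 0],
  ],
  twist=[0, 0, 0, 0, 0],
)

```text
time: 39.88
tool_pos: [427.7, -269.0, 226.0]
tcp_rot: [-3.141, -0.0, 1.571]
contact_force: [0.2, -0.5, -0.2]
grip_width: 75.1
finger_force: 0.0
```

```bash
python3 - <<'E'
from h import *
o=get_obs(); print(o["time"],o["tool_pos"].round(1))
P=pose("wrist"); im=capture("wrist")[:,:,::-1]
cv2.imwrite("pics/w7.png",cv2.resize(im[140:300,220:430],None,fx=3,fy=3,interpolation=cv2.INTER_CUBIC))
for z in (46,64,82): print((proj(P,(428,-326.5,z))-[220,140])*3)
E
```

```text
39.875 [ 427.7 -269.   226. ]
[299.9854471 265.8115291]
[300.03501699 281.52363062]
[300.08994343 298.93359226]
```

View pics/w7.png

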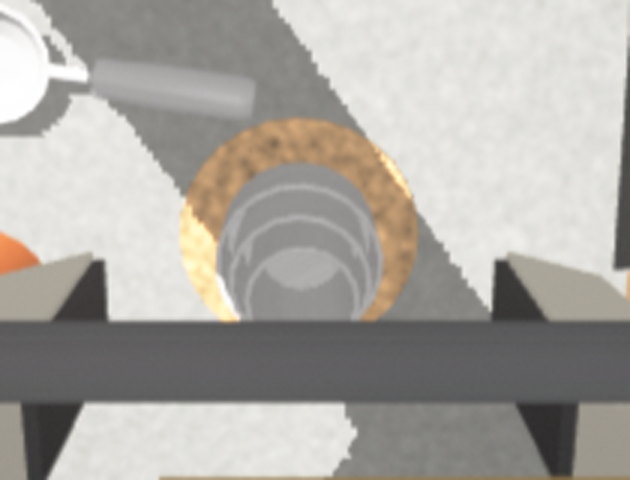

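Three rims are concentric, with inner arcs topping at crop rows 185, 217 and 247, centred on column 301. So the 44 is in, at y ≈ -328. Now the 31 at (426.5, -74.3).

arm_command(
  gripper=[75, 75, 75, 75, 75],
  dp=[
    [0.8, -0.05, 0],
    [1, 0, 0],
    [1, 0, 0],
    [1, 0, 0],
    [1, 0, 0],
  ],
  twist=[0, 0, 0, 0, 0],
)

```text
time: 40.55
tool_pos: [426.1, -147.5, 226.0]
tcp_rot: [-3.141, -0.001, 1.571]
contact_force: [-0.7, 0.1, 0.2]
grip_width: 75.2
finger_force: 0.0
```

arm_command(
  gripper=[75, 75, 75, 75, 75],
  dp=[
    [1, 0, 0],
    [1, 0, 0],
    [0.99, 0, 0],
    [0, 0, 0],
    [0, 0, 0.9],
  ],
  twist=[0, 0, 0, 0, 0],
)

```text
time: 41.18
tool_pos: [427.4, -74.7, 204.7]
tcp_rot: [3.138, 0.001, 1.572]
contact_force: [0.9, 0.1, -0.7]
grip_width: 74.8
finger_force: 0.0
```

arm_command(
  gripper=[75, 75, 75, 75, 75],
  dp=[
    [0, 0, 1],
    [0, 0, 1],
    [0, 0, 1],
    [0, 0, 1],
    [0, 0, 0.9],
  ],
  twist=[0, 0, 0, 0, 0],
)

```text
time: 41.8
tool_pos: [426.3, -74.9, 80.4]
tcp_rot: [-3.141, -0.0, 1.57]
contact_force: [0.4, -0.5, 0.7]
grip_width: 74.9
finger_force: 0.0
```

arm_command(
  gripper=[75, 75, 75, 20, 20],
  dp=[
    [0, 0, 0.52],
    [0, 0, 0],
    [0, 0, 0],
    [0, 0, 0],
    [0, 0, 0],
  ],
  twist=[0, 0, 0, 0, 0],
)

```text
time: 42.42
tool_pos: [426.9, -74.5, 69.0]
tcp_rot: [3.14, 0.0, 1.571]
contact_force: [-0.3, -0.2, -0.0]
grip_width: 59.5
finger_force: 0.0
```

arm_command(
  gripper=[20, 20, 20, 20, 20],
  dp=[
    [0, 0, 0],
    [0, 0, 0],
    [0, 0, 0],
    [0, 0, 0],
    [0, 0, 0],
  ],
  twist=[0, 0, 0, 0, 0],
)

```text
time: 43.05
tool_pos: [426.7, -74.4, 68.5]
tcp_rot: [3.141, -0.0, 1.571]
contact_force: [0.0, 0.1, 0.5]
grip_width: 30.0
finger_force: 30.0
```

arm_command(
  gripper=[20, 20, 20, 20, 20],
  dp=[
    [0, 0, -0.4],
    [0, 0, -0.9],
    [0, 0, -1],
    [0, 0, -1],
    [0, 0.05, -0.9],
  ],
  twist=[0, 0, 0, 0, 0],
)

```text
time: 43.68
tool_pos: [427.7, -74.4, 175.0]
tcp_rot: [3.141, 0.0, 1.571]
contact_force: [0.4, 0.3, -1.0]
grip_width: 29.7
finger_force: 30.0
```

arm_command(
  gripper=[20, 20, 20, 20, 20],
  dp=[
    [-0.5, 0, 0],
    [-0.9, 0, 0],
    [-1, 0, 0],
    [-1, 0, 0],
    [-1, 0, 0],
  ],
  twist=[0, 0, 0, 0, 0],
)

```text
time: 44.3
tool_pos: [427.1, -185.7, 172.4]
tcp_rot: [-3.14, -0.001, 1.57]
contact_force: [-0.1, -0.4, -0.3]
grip_width: 29.8
finger_force: 30.0
```

arm_command(
  gripper=[20, 20, 20, 20, 20],
  dp=[
    [-1, 0, 0],
    [-1, 0, 0],
    [-1, 0, 0],
    [-1, 0, 0],
    [-0.9, 0, 0],
  ],
  twist=[0, 0, 0, 0, 0],
)

```text
time: 44.92
tool_pos: [427.1, -308.2, 172.4]
tcp_rot: [-3.14, -0.001, 1.57]
contact_force: [0.1, 0.1, -0.6]
grip_width: 29.5
finger_force: 30.0
```

arm_command(
  gripper=[20, 20, 20, 20, 20],
  dp=[
    [-0.82, 0, 0],
    [0, 0, 0],
    [0, 0, 0],
    [0, 0, 0],
    [0, 0, 0],
  ],
  twist=[0, 0, 0, 0, 0],
)

```text
time: 45.55
tool_pos: [428.0, -326.8, 173.6]
tcp_rot: [3.141, -0.0, 1.572]
contact_force: [-0.2, 0.4, -1.1]
grip_width: 29.6
finger_force: 30.0
```

arm_command(
  gripper=[20, 20, 20, 20, 20],
  dp=[
    [0, 0, 0.5],
    [0, 0, 0.4],
    [0, 0, 0.3],
    [0, 0, 0.2],
    [0, 0, 0],
  ],
  twist=[0, 0, 0, 0, 0],
)

```text
time: 46.18
tool_pos: [427.7, -327.3, 138.0]
tcp_rot: [-3.141, -0.001, 1.571]
contact_force: [-0.8, 0.3, -1.1]
grip_width: 29.8
finger_force: 30.0
```

arm_command(
  gripper=[20, 20, 20, 20, 20],
  dp=[
    [0, 0, 0.4],
    [0, 0, 0.4],
    [0, 0, 0.4],
    [0, 0, 0.3],
    [0, 0, 0],
  ],
  twist=[0, 0, 0, 0, 0],
)

```text
time: 46.8
tool_pos: [427.6, -327.1, 100.2]
tcp_rot: [-3.141, -0.001, 1.571]
contact_force: [-0.2, 0.1, 0.1]
grip_width: 29.8
finger_force: 30.0
```

arm_command(
  gripper=[20, 20, 20, 20, 20],
  dp=[
    [0, 0, 0.3],
    [0, 0, 0.15],
    [0, 0, 0],
    [0, 0, 0],
    [0, 0, 0],
  ],
  twist=[0, 0, 0, 0, 0],
)

```text
time: 47.42
tool_pos: [428.0, -327.5, 89.9]
tcp_rot: [3.141, 0.0, 1.571]
contact_force: [0.2, -0.3, -1.3]
grip_width: 30.0
finger_force: 30.0
```

arm_command(
  gripper=[60, 60, 60, 60, 60],
  dp=[
    [0, 0, 0],
    [0, 0, 0],
    [0, 0, 0],
    [0, 0, 0],
    [0, 0, 0],
  ],
  twist=[0, 0, 0, 0, 0],
)

```text
time: 48.05
tool_pos: [427.9, -327.4, 89.7]
tcp_rot: [3.142, -0.0, 1.571]
contact_force: [-0.3, -0.5, 0.1]
grip_width: 59.8
finger_force: 0.0
```

arm_command(
  gripper=[60, 60, 60, 60, 60],
  dp=[
    [0, 0, -0.5],
    [0, 0, -0.9],
    [0, 0, -0.9],
    [0, 0, -0.9],
    [0, 0, -0.9],
  ],
  twist=[0, 0, 0, 0, 0],
)

```text
time: 48.68
tool_pos: [427.9, -327.5, 193.9]
tcp_rot: [3.141, 0.001, 1.571]
contact_force: [0.5, 0.2, -0.1]
grip_width: 60.0
finger_force: 0.0
```

arm_command(
  gripper=[0, 0, 0, 0, 0],
  dp=[
    [1, 0, 0],
    [1, 0, 0],
    [1, 0, 0],
    [1, 0, 0],
    [1, 0, 0],
  ],
  twist=[0, 0, 0, 0, 0],
)

```text
time: 49.3
tool_pos: [427.9, -201.7, 193.2]
tcp_rot: [3.141, 0.001, 1.571]
contact_force: [-0.0, 0.3, 0.2]
grip_width: 14.8
finger_force: 0.0
```

arm_command(
  gripper=[0, 0, 0, 0, 0],
  dp=[
    [1, 0, 0],
    [1, 0, 0],
    [1, 0, 0],
    [1, 0, 0],
    [1, 0, 0],
  ],
  twist=[0, 0, 0, 0, 0],
)

```text
time: 49.92
tool_pos: [428.0, -76.7, 193.2]
tcp_rot: [3.14, 0.0, 1.571]
contact_force: [0.7, 0.5, 0.5]
grip_width: 0.3
finger_force: 0.0
```

arm_command(
  gripper=[0, 0, 0, 0, 0],
  dp=[
    [1, 0, 0],
    [1, 0, 0],
    [1, 0, 0],
    [0, 0, 0],
    [0, 0, 0],
  ],
  twist=[0, 0, 0, 0, 0],
)

```text
time: 50.55
tool_pos: [428.1, -2.9, 192.7]
tcp_rot: [3.141, 0.0, 1.571]
contact_force: [0.7, -0.0, -0.1]
grip_width: 0.3
finger_force: 0.0
```

```bash
python3 - <<'E'
from h import *
o=get_obs(); print(o["time"],o["tool_pos"].round(1))
S=capture("side")[:,:,::-1]; T=capture("top")[:,:,::-1]; cv2.imwrite("pics/T8.png",T)
P=pose("side"); u=proj(P,(428,-326,50)).astype(int)
a=cv2.resize(S[u[1]-65:u[1]+65,u[0]-65:u[0]+65],(390,390),interpolation=cv2.INTER_CUBIC)
b=cv2.resize(T[100:300,150:480],(660,400))[:390]
c=np.hstack([a,b]); cv2.imwrite("pics/c8.png",cv2.resize(c,(800,int(c.shape[0]*800/c.shape[1]))))
cv2.imwrite("pics/c8.png",cv2.resize(np.vstack([np.hstack([b,]),cv2.copyMakeBorder(a,0,0,0,270,cv2.BORDER_CONSTANT)]),None,fx=.75,fy=.75,interpolation=cv2.INTER_AREA))
E
```

```text
50.55 [428.1  -2.9 192.7]
```

View pics/c8.png

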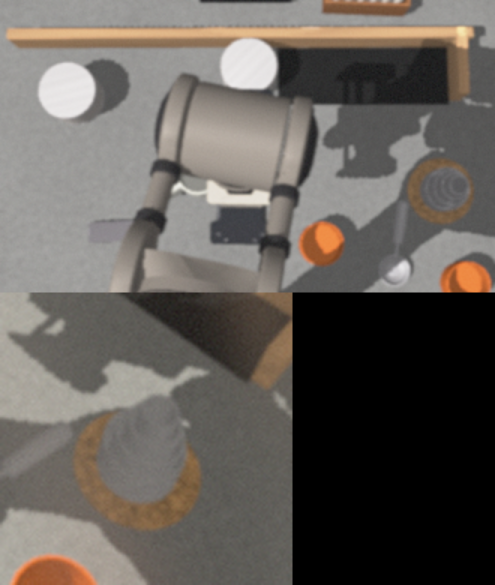

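Both parts of the view confirm the nest: four rims are concentric on the cork mat, at (440,188). The far tin was knocked off the wall, now at (67,90), which is top-view (195,160). The near tin is still beside the wall at (249,66). I'll measure the wall line and both tins.

```bash
python3 - <<'E'
from h import *
im=cv2.imread("pics/top0.png"); T=cv2.imread("pics/T8.png"); P=pose("top")
g=cv2.cvtColor(im,cv2.COLOR_BGR2HSV)[:,:,2].astype(int)
top=[];bot=[]
for u in range(350,446,6):
    d=np.where(g[100:200,u]<50)[0]+100; top.append((u,d[0]-.5)); bot.append((u,d[-1]+.5))
W=np.array([cast(P,p,0)[:2] for p in top]); B=np.array([cast(P,p,0)[:2] for p in bot])
for A in (W,B):
    k=np.polyfit(A[:,1],A[:,0],1); print("line x=%.4f*y+%.1f"%tuple(k), A[0],A[-1])
for v in (145,155):
    d=np.where(g[v,300:470]<50)[0]+300; print("strip ends",cast(P,(d[0]-.5,v),0)[:2],cast(P,(d[-1]+.5,v),0)[:2])
for n,I,(x0,x1,y0,y1) in [("near0",im,(285,345,115,172)),("far1",T,(165,225,128,190)),("near1",T,(290,345,110,155))]:
    h=cv2.cvtColor(I,cv2.COLOR_BGR2HSV)[y0:y1,x0:x1]; m=((h[...,2]>185)&(h[...,1]<30)).astype(np.uint8)
    c=max(cv2.findContours(m,cv2.RETR_EXTERNAL,cv2.CHAIN_APPROX_NONE)[0],key=cv2.contourArea)
    e=cv2.minEnclosingCircle(c); u=(e[0][0]+x0,e[0][1]+y0); print(n,np.round(u,1),round(e[1],1),cast(P,u,60).round(1))
print(np.round([cast(P,(155,127),0),cast(P,(197,145),60)],1))
E
```

```text
line x=-0.0261*y+662.4 [663.17760027 -90.90233285] [ 670.45611622 -321.82708852]
line x=-0.0260*y+570.5 [574.39852568 -91.94018812] [ 578.927088   -320.72678418]
strip ends [632.2263824  -54.20490684] [ 637.90115692 -338.06939329]
strip ends [606.11359701 -54.60989513] [ 611.74818476 -337.71019704]
near0 [315.2 144.2] 19.1 [616.7  -3.5  60. ]
far1 [193.8 159.9] 19.2 [572.2 287.1  60. ]
near1 [315.1 143.9] 19.1 [617.5  -3.2  60. ]
[[670.3 409.2   0. ]
 [609.  281.3  60. ]]
```

The wall face runs along about x = 665 − 0.026·y, and the stop is near y = −340. The near tin is at (617, −3.5). I'll come down behind it with closed fingers, turned 12° so the push bears toward the wall.

arm_command(
  gripper=[0, 0, 0, 0, 0],
  dp=[
    [0.44, 0.88, 0],
    [0.44, 0.88, 0],
    [0.44, 0.88, 0],
    [0.44, 0.88, 0],
    [0.44, 0.88, 0],
  ],
  twist=[0, 0, 0, 0, 0],
)

```text
time: 51.28
tool_pos: [538.7, 52.0, 192.1]
tcp_rot: [-3.141, 0.0, 1.57]
contact_force: [0.7, -0.1, 0.3]
grip_width: 0.5
finger_force: 0.0
```

arm_command(
  gripper=[0, 0, 0, 0, 0],
  dp=[
    [0.44, 0.88, 0],
    [0.44, 0.88, 0],
    [0.44, 0.88, 0],
    [0, 0, 0],
    [0, 0, 0],
  ],
  twist=[0, 0, 0, -1, -1],
)

```text
time: 51.9
tool_pos: [604.1, 84.7, 191.7]
tcp_rot: [-3.141, -0.0, 1.747]
contact_force: [-0.4, -0.5, -0.0]
grip_width: 0.5
finger_force: 0.0
```

arm_command(
  gripper=[0, 0, 0, 0, 0],
  dp=[
    [0, 0, 0.6],
    [0, 0, 0.9],
    [0, 0, 0.9],
    [0, 0, 0.9],
    [0, 0, 0.9],
  ],
  twist=[-0.4, 0, 0, 0, 0],
)

```text
time: 52.52
tool_pos: [603.3, 84.9, 85.4]
tcp_rot: [-3.14, -0.0, 1.779]
contact_force: [0.2, -1.3, -0.0]
grip_width: 0.3
finger_force: 0.0
```

arm_command(
  gripper=[0, 0, 0, 0, 0],
  dp=[
    [0, 0, 0.9],
    [0, 0, 0.9],
    [0, 0, 0.7],
    [0, 0, 0.36],
    [0, 0, 0],
  ],
  twist=[0, 0, 0, 0, 0],
)

```text
time: 53.15
tool_pos: [603.6, 85.5, 15.2]
tcp_rot: [-3.141, -0.0, 1.78]
contact_force: [0.3, 0.2, 0.2]
grip_width: 0.5
finger_force: 0.0
```

arm_command(
  gripper=[0, 0, 0, 0, 0],
  dp=[
    [-0.45, -0.08, 0],
    [-0.45, -0.08, 0],
    [-0.3, -0.055, 0],
    [-0.3, -0.055, 0],
    [-0.4, -0.075, 0],
  ],
  twist=[0, 0, 0, 0, 0],
)

```text
time: 53.78
tool_pos: [605.4, 37.3, 16.0]
tcp_rot: [3.141, -0.001, 1.78]
contact_force: [-0.5, 2.8, 1.0]
grip_width: 0.2
finger_force: 1.3
```

arm_command(
  gripper=[0, 0, 0, 0, 0],
  dp=[
    [-0.45, -0.08, 0],
    [-0.45, -0.08, 0],
    [-0.45, -0.08, 0],
    [-0.45, -0.08, 0],
    [-0.45, -0.08, 0],
  ],
  twist=[0, 0, 0, 0, 0],
)

```text
time: 54.4
tool_pos: [607.1, -20.4, 15.7]
tcp_rot: [-3.141, -0.0, 1.78]
contact_force: [-2.4, 4.3, 2.3]
grip_width: 0.5
finger_force: 2.3
```

```bash
cat > tin.py <<'E'
from h import *
def tins(n):
    o=get_obs(); print(o["time"],o["tool_pos"].round(1),o["contact_force"].round(1))
    for cam in ("top","side"):
        I=capture(cam)[:,:,::-1]; cv2.imwrite(f"pics/{cam}{n}.png",I); P=pose(cam)
        h=cv2.cvtColor(I,cv2.COLOR_BGR2HSV); m=((h[...,2]>165)&(h[...,1]<30)).astype(np.uint8)
        for c in cv2.findContours(m,cv2.RETR_EXTERNAL,cv2.CHAIN_APPROX_NONE)[0]:
            if cv2.contourArea(c)<150: continue
            e=cv2.minEnclosingCircle(c); X=cast(P,e[0],60)
            if 540<X[0]<680 and -360<X[1]<420: print(cam,np.round(e[0],1),round(e[1],1),"fill",round(cv2.contourArea(c)/(3.14*e[1]**2),2),X[:2].round(1),"gap",round(665-.026*X[1]-X[0]-45,1))
E
python3 -c "from tin import *; tins(9)"
```

```text
54.4 [607.1 -20.4  15.7] [-2.4  4.3  2.3]
top [193.7 159.7] 19.6 fill 0.93 [572.6 287.3] gap 39.9
```

arm_command(
  gripper=[0, 0, 0, 0, 0],
  dp=[
    [-0.45, -0.08, 0],
    [-0.45, -0.08, 0],
    [-0.45, -0.08, 0],
    [-0.45, -0.08, 0],
    [-0.45, -0.08, 0],
  ],
  twist=[0, 0, 0, 0, 0],
)

```text
time: 55.12
tool_pos: [609.0, -77.7, 15.6]
tcp_rot: [-3.141, -0.0, 1.78]
contact_force: [-1.6, 2.8, -0.2]
grip_width: 0.3
finger_force: 1.5
```

arm_command(
  gripper=[0, 0, 0, 0, 0],
  dp=[
    [-0.45, -0.08, 0],
    [-0.45, -0.08, 0],
    [-0.45, -0.08, 0],
    [-0.45, -0.08, 0],
    [-0.45, -0.08, 0],
  ],
  twist=[0, 0, 0, 0, 0],
)

```text
time: 55.75
tool_pos: [611.0, -134.8, 15.6]
tcp_rot: [-3.141, -0.0, 1.78]
contact_force: [-1.6, 2.4, -0.2]
grip_width: 0.4
finger_force: 1.3
```

arm_command(
  gripper=[0, 0, 0, 0, 0],
  dp=[
    [-0.45, -0.08, 0],
    [-0.45, -0.08, 0],
    [-0.45, -0.08, 0],
    [-0.45, -0.08, 0],
    [-0.45, -0.08, 0],
  ],
  twist=[0, 0, 0, 0, 0],
)

```text
time: 56.38
tool_pos: [612.9, -191.8, 15.7]
tcp_rot: [-3.142, -0.0, 1.78]
contact_force: [-2.4, 2.2, -0.3]
grip_width: 0.4
finger_force: 1.3
```

```bash
python3 - <<'E'
from h import *
S=capture("side")[:,:,::-1]; P=pose("side"); u=proj(P,(618,-240,30)).astype(int); print(u)
cv2.imwrite("pics/s10.png",cv2.resize(S[u[1]-70:u[1]+70,u[0]-90:u[0]+90],None,fx=3.5,fy=3.5,interpolation=cv2.INTER_CUBIC))
E
```

```text
[439 224]
```

View pics/s10.png

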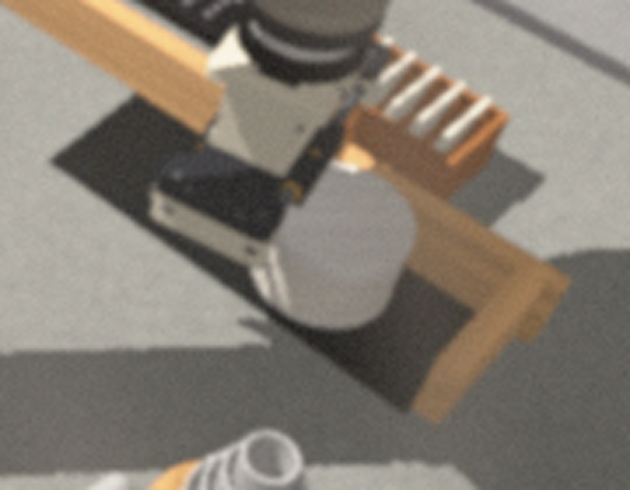

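The tin is upright against the wall in the side view at crop (345,235), nearing the stop. Continuing slowly.

arm_command(
  gripper=[0, 0, 0, 0, 0],
  dp=[
    [-0.4, -0.075, 0],
    [-0.4, -0.075, 0],
    [-0.3, -0.055, 0],
    [-0.2, -0.037, 0],
    [-0.1, -0.02, 0],
  ],
  twist=[0, 0, 0, 0, 0],
)

```text
time: 57.05
tool_pos: [613.9, -226.8, 15.8]
tcp_rot: [3.141, -0.0, 1.78]
contact_force: [-1.4, 4.3, 2.8]
grip_width: 0.6
finger_force: 2.0
```

arm_command(
  gripper=[0, 0, 0, 0, 0],
  dp=[
    [-0.1, -0.02, 0],
    [-0.1, -0.02, 0],
    [-0.1, -0.02, 0],
    [-0.1, -0.02, 0],
    [0, 0, 0],
  ],
  twist=[0, 0, 0, 0, 0],
)

```text
time: 57.68
tool_pos: [614.0, -237.3, 15.7]
tcp_rot: [3.141, 0.0, 1.78]
contact_force: [-1.2, 2.0, 1.5]
grip_width: 0.1
finger_force: 1.1
```

arm_command(
  gripper=[0, 0, 0, 0, 0],
  dp=[
    [-0.08, -0.015, 0],
    [-0.06, -0.01, 0],
    [0, 0, 0],
    [0, 0, 0],
    [0, 0, 0],
  ],
  twist=[0, 0, 0, 0, 0],
)

```text
time: 58.3
tool_pos: [614.0, -240.6, 15.6]
tcp_rot: [3.142, 0.0, 1.78]
contact_force: [-0.8, 1.7, 0.4]
grip_width: 0.7
finger_force: 0.7
```

arm_command(
  gripper=[0, 0, 0, 0, 0],
  dp=[
    [-0.06, -0.01, 0],
    [-0.06, -0.01, 0],
    [0, 0, 0],
    [0, 0, 0],
    [0, 0, 0],
  ],
  twist=[0, 0, 0, 0, 0],
)

```text
time: 58.92
tool_pos: [614.1, -243.6, 15.6]
tcp_rot: [-3.142, 0.0, 1.78]
contact_force: [-1.8, 1.0, 0.4]
grip_width: 0.4
finger_force: 0.8
```

arm_command(
  gripper=[0, 0, 0, 0, 0],
  dp=[
    [-0.06, -0.01, 0],
    [-0.06, -0.01, 0],
    [0, 0, 0],
    [0, 0, 0],
    [0, 0, 0],
  ],
  twist=[0, 0, 0, 0, 0],
)

```text
time: 59.55
tool_pos: [614.1, -243.9, 15.6]
tcp_rot: [-3.141, -0.004, 1.781]
contact_force: [-1.7, 10.5, 2.4]
grip_width: 0.4
finger_force: 5.5
```

arm_command(
  gripper=[0, 0, 0, 0, 0],
  dp=[
    [-0.06, -0.01, 0],
    [-0.04, -0.01, 0],
    [0, 0, 0],
    [0, 0, 0],
    [0, 0, 0],
  ],
  twist=[0, 0, 0, 0, 0],
)

```text
time: 60.18
tool_pos: [614.0, -243.9, 15.6]
tcp_rot: [-3.141, -0.007, 1.782]
contact_force: [-1.2, 19.4, 6.6]
grip_width: 0.6
finger_force: 9.7
```

The force rise to 19 N means the tin is at the stop. Backing off, then going to the knocked tin's near side to push it straight back to the wall.

arm_command(
  gripper=[0, 0, 0, 0, 0],
  dp=[
    [0.6, 0.12, 0],
    [0.9, 0.19, 0],
    [0.85, 0.19, 0],
    [0, 0, -0.8],
    [0, 0, -0.8],
  ],
  twist=[0, 0, 0, 0, 0],
)

```text
time: 60.8
tool_pos: [614.4, -187.5, 56.0]
tcp_rot: [-3.141, -0.0, 1.782]
contact_force: [0.4, 0.1, -0.1]
grip_width: 0.7
finger_force: 0.0
```

arm_command(
  gripper=[0, 0, 0, 0, 0],
  dp=[
    [0, 0, -0.8],
    [0, 0, -0.8],
    [0, 0, -0.8],
    [0, 0, 0],
    [0, 0, 0],
  ],
  twist=[0, 0, 0.4, 1, 1],
)

```text
time: 61.42
tool_pos: [614.6, -188.1, 116.2]
tcp_rot: [3.141, 0.0, 1.568]
contact_force: [0.8, -0.7, -0.1]
grip_width: 0.5
finger_force: 0.0
```

arm_command(
  gripper=[0, 0, 0, 0, 0],
  dp=[
    [0.6, -0.3, 0],
    [0.9, -0.3, 0],
    [1, -0.3, 0],
    [1, -0.3, 0],
    [1, -0.3, 0],
  ],
  twist=[0, 0, 0, 0, 0],
)

```text
time: 62.05
tool_pos: [576.5, -74.8, 115.8]
tcp_rot: [3.141, 0.0, 1.571]
contact_force: [-0.3, 0.5, 0.2]
grip_width: 0.2
finger_force: 0.0
```

arm_command(
  gripper=[0, 0, 0, 0, 0],
  dp=[
    [1, -0.3, 0],
    [1, -0.3, 0],
    [1, -0.3, 0],
    [1, -0.3, 0],
    [1, -0.3, 0],
  ],
  twist=[0, 0, 0, 0, 0],
)

```text
time: 62.68
tool_pos: [538.9, 50.1, 115.9]
tcp_rot: [3.141, 0.0, 1.571]
contact_force: [0.0, 0.3, 0.1]
grip_width: 0.2
finger_force: 0.0
```

arm_command(
  gripper=[0, 0, 0, 0, 0],
  dp=[
    [1, -0.3, 0],
    [1, -0.3, 0],
    [1, -0.3, 0],
    [1, -0.3, 0],
    [1, -0.3, 0],
  ],
  twist=[0, 0, 0, 0, 0],
)

```text
time: 63.3
tool_pos: [501.2, 175.0, 115.9]
tcp_rot: [3.141, -0.0, 1.571]
contact_force: [-0.3, -0.4, 0.5]
grip_width: 0.4
finger_force: 0.0
```

arm_command(
  gripper=[0, 0, 0, 0, 0],
  dp=[
    [1, -0.26, 0],
    [1, 0, 0],
    [1, 0, 0],
    [0.35, 0, 0],
    [0, 0, 0],
  ],
  twist=[0, 0, 0, 0, 0],
)

```text
time: 63.92
tool_pos: [495.0, 257.6, 115.7]
tcp_rot: [3.141, 0.0, 1.572]
contact_force: [0.3, 0.5, -0.6]
grip_width: 0.5
finger_force: 0.0
```

```bash
python3 -c "from tin import *; tins(11)"
```

```text
63.925 [495.  257.6 115.7] [ 0.3  0.5 -0.6]
top [206.5 159. ] 13.1 fill 0.35 [575.  256.7] gap 38.3
top [434.5 144.5] 22.1 fill 0.79 [ 621.7 -291.5] gap 5.9
side [464.  236.5] 25.1 fill 0.66 [ 604.8 -304.1] gap 23.1
```

arm_command(
  gripper=[0, 0, 0, 0, 0],
  dp=[
    [0.6, 0, 0],
    [0.58, 0, 0],
    [0, 0, 0.5],
    [0, 0, 0.9],
    [0, 0, 0.9],
  ],
  twist=[0, 0, 0, 0, 0],
)

```text
time: 64.65
tool_pos: [495.0, 286.6, 56.7]
tcp_rot: [-3.141, 0.0, 1.571]
contact_force: [-0.0, -0.4, -0.3]
grip_width: 0.1
finger_force: 0.0
```

arm_command(
  gripper=[0, 0, 0, 0, 0],
  dp=[
    [0, 0, 0.9],
    [0, 0, 0.5],
    [0, 0, 0.3],
    [0, 0, 0],
    [0, 0, 0],
  ],
  twist=[0, 0, 0, 0, 0],
)

```text
time: 65.28
tool_pos: [495.8, 287.0, 16.4]
tcp_rot: [3.14, -0.001, 1.571]
contact_force: [-0.7, -1.0, 0.6]
grip_width: 0.7
finger_force: 0.0
```

arm_command(
  gripper=[0, 0, 0, 0, 0],
  dp=[
    [0, 0.3, 0],
    [0, 0.3, 0],
    [0, 0.3, 0],
    [0, 0.3, 0],
    [0, 0.3, 0],
  ],
  twist=[0, 0, 0, 0, 0],
)

```text
time: 65.9
tool_pos: [533.2, 286.8, 15.8]
tcp_rot: [-3.141, -0.0, 1.571]
contact_force: [-3.8, -0.5, 1.9]
grip_width: 0.2
finger_force: 1.8
```

arm_command(
  gripper=[0, 0, 0, 0, 0],
  dp=[
    [0, 0.15, 0],
    [0, 0.1, 0],
    [0, 0.1, 0],
    [0, 0, 0],
    [0, 0, 0],
  ],
  twist=[0, 0, 0, 0, 0],
)

```text
time: 66.53
tool_pos: [541.9, 286.8, 15.7]
tcp_rot: [3.141, -0.0, 1.571]
contact_force: [-0.4, -0.2, 0.4]
grip_width: 0.3
finger_force: 0.3
```

arm_command(
  gripper=[0, 0, 0, 0, 0],
  dp=[
    [0, 0.1, 0],
    [0, 0.06, 0],
    [0, 0, 0],
    [0, 0, 0],
    [0, 0, 0],
  ],
  twist=[0, 0, 0, 0, 0],
)

```text
time: 67.15
tool_pos: [545.8, 286.8, 15.7]
tcp_rot: [3.141, -0.0, 1.571]
contact_force: [-1.0, -0.4, 1.1]
grip_width: 0.5
finger_force: 0.4
```

arm_command(
  gripper=[0, 0, 0, 0, 0],
  dp=[
    [0, 0.06, 0],
    [0, 0.04, 0],
    [0, 0, 0],
    [0, 0, 0],
    [0, 0, 0],
  ],
  twist=[0, 0, 0, 0, 0],
)

```text
time: 67.78
tool_pos: [548.2, 286.8, 15.8]
tcp_rot: [3.141, -0.0, 1.571]
contact_force: [-1.8, -0.1, -0.1]
grip_width: 0.1
finger_force: 0.7
```

arm_command(
  gripper=[0, 0, 0, 0, 0],
  dp=[
    [0, 0.05, 0],
    [0, 0.03, 0],
    [0, 0, 0],
    [0, 0, 0],
    [0, 0, 0],
  ],
  twist=[0, 0, 0, 0, 0],
)

```text
time: 68.4
tool_pos: [550.2, 286.8, 15.7]
tcp_rot: [3.141, -0.0, 1.571]
contact_force: [-0.5, 0.4, 0.2]
grip_width: 0.0
finger_force: 0.7
```

arm_command(
  gripper=[0, 0, 0, 0, 0],
  dp=[
    [0, 0.05, 0],
    [0, 0.03, 0],
    [0, 0, 0],
    [0, 0, 0],
    [0, 0, 0],
  ],
  twist=[0, 0, 0, 0, 0],
)

```text
time: 69.03
tool_pos: [551.3, 286.8, 15.7]
tcp_rot: [-3.14, 0.0, 1.571]
contact_force: [-6.2, 0.1, 2.9]
grip_width: 0.1
finger_force: 2.8
```

The tin is against the wall at about (615, 287). Backing off and going behind it.

arm_command(
  gripper=[0, 0, 0, 0, 0],
  dp=[
    [0, -0.5, 0],
    [0, -0.9, 0],
    [0, -0.2, -0.8],
    [0, 0, -0.9],
    [0, 0, -0.9],
  ],
  twist=[0, 0, 0, 0, 0],
)

```text
time: 69.65
tool_pos: [513.2, 287.1, 83.3]
tcp_rot: [3.139, -0.001, 1.571]
contact_force: [0.2, 0.2, -1.2]
grip_width: 0.5
finger_force: 0.0
```

arm_command(
  gripper=[0, 0, 0, 0, 0],
  dp=[
    [0.3, 0.3, -0.9],
    [0.8, 0.8, -0.5],
    [0.8, 0.9, 0],
    [0.8, 0.9, 0],
    [0.6, 0.8, 0],
  ],
  twist=[0, 0, 0, 0, 0],
)

```text
time: 70.28
tool_pos: [606.2, 370.2, 117.8]
tcp_rot: [3.139, -0.001, 1.571]
contact_force: [-0.0, 0.3, -0.1]
grip_width: 0.6
finger_force: 0.0
```

arm_command(
  gripper=[0, 0, 0, 0, 0],
  dp=[
    [0, 0, 0],
    [0, 0, 0],
    [0, 0, 0.5],
    [0, 0, 0.9],
    [0, 0, 0.9],
  ],
  twist=[-1, -1, -0.4, 0, 0],
)

```text
time: 70.9
tool_pos: [604.8, 369.2, 57.9]
tcp_rot: [3.141, -0.0, 1.779]
contact_force: [-0.1, 0.9, -0.7]
grip_width: 0.2
finger_force: 0.0
```

```bash
python3 -c "from tin import *; tins(12)"
```

```text
70.9 [604.8 369.2  57.9] [-0.1  0.9 -0.7]
top [435. 145.] 22.0 fill 0.79 [ 620.4 -292.7] gap 7.2
side [463.8 236.4] 25.0 fill 0.66 [ 604.8 -303.7] gap 23.1
```

arm_command(
  gripper=[0, 0, 0, 0, 0],
  dp=[
    [0, 0, 0.8],
    [0, 0, 0.6],
    [0, 0, 0.28],
    [0, 0, 0],
    [0, 0, 0],
  ],
  twist=[0, 0, 0, 0, 0],
)

```text
time: 71.62
tool_pos: [605.1, 369.5, 16.9]
tcp_rot: [3.14, -0.0, 1.78]
contact_force: [0.8, 0.1, 0.5]
grip_width: 0.4
finger_force: 0.0
```

arm_command(
  gripper=[0, 0, 0, 0, 0],
  dp=[
    [-0.4, -0.08, 0],
    [-0.4, -0.08, 0],
    [-0.2, -0.04, 0],
    [-0.3, -0.06, 0],
    [-0.4, -0.08, 0],
  ],
  twist=[0, 0, 0, 0, 0],
)

```text
time: 72.25
tool_pos: [604.8, 326.3, 16.5]
tcp_rot: [3.141, -0.001, 1.781]
contact_force: [-0.9, 3.8, 1.9]
grip_width: 0.5
finger_force: 2.0
```

arm_command(
  gripper=[0, 0, 0, 0, 0],
  dp=[
    [-0.45, -0.09, 0],
    [-0.45, -0.09, 0],
    [-0.45, -0.09, 0],
    [-0.45, -0.09, 0],
    [-0.45, -0.09, 0],
  ],
  twist=[0, 0, 0, 0, 0],
)

```text
time: 72.88
tool_pos: [605.8, 267.9, 16.5]
tcp_rot: [3.141, -0.0, 1.78]
contact_force: [-2.0, 3.9, 3.0]
grip_width: 0.6
finger_force: 2.4
```

arm_command(
  gripper=[0, 0, 0, 0, 0],
  dp=[
    [-0.45, -0.09, 0],
    [-0.45, -0.09, 0],
    [-0.45, -0.09, 0],
    [-0.45, -0.09, 0],
    [-0.45, -0.09, 0],
  ],
  twist=[0, 0, 0, 0, 0],
)

```text
time: 73.5
tool_pos: [606.6, 210.5, 16.4]
tcp_rot: [3.141, -0.0, 1.78]
contact_force: [-1.0, 4.4, 3.7]
grip_width: 0.2
finger_force: 2.4
```

```bash
python3 - <<'E'
from h import *
S=capture("side")[:,:,::-1]; P=pose("side"); u=proj(P,(615,180,30)).astype(int); print(u)
cv2.imwrite("pics/s13.png",cv2.resize(S[u[1]-60:u[1]+60,u[0]-80:u[0]+80],None,fx=4,fy=4,interpolation=cv2.INTER_CUBIC))
E
```

```text
[313 138]
```

View pics/s13.png

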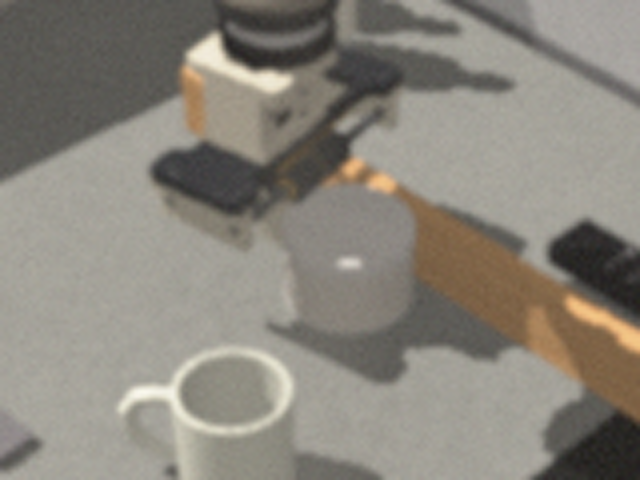

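The tin rides upright beside the wall at crop (350,255), with the mug clear. Continuing.

arm_command(
  gripper=[0, 0, 0, 0, 0],
  dp=[
    [-0.45, -0.09, 0],
    [-0.45, -0.09, 0],
    [-0.45, -0.09, 0],
    [-0.45, -0.09, 0],
    [-0.45, -0.09, 0],
  ],
  twist=[0, 0, 0, 0, 0],
)

```text
time: 74.18
tool_pos: [607.2, 153.0, 16.2]
tcp_rot: [3.142, 0.0, 1.78]
contact_force: [-0.4, 5.0, 0.9]
grip_width: 0.5
finger_force: 1.8
```

arm_command(
  gripper=[0, 0, 0, 0, 0],
  dp=[
    [-0.45, -0.09, 0],
    [-0.45, -0.09, 0],
    [-0.45, -0.09, 0],
    [-0.45, -0.09, 0],
    [-0.45, -0.09, 0],
  ],
  twist=[0, 0, 0, 0, 0],
)

```text
time: 74.8
tool_pos: [607.8, 95.7, 16.2]
tcp_rot: [-3.141, -0.0, 1.78]
contact_force: [-0.8, 3.6, 2.4]
grip_width: 0.1
finger_force: 1.9
```

arm_command(
  gripper=[0, 0, 0, 0, 0],
  dp=[
    [-0.45, -0.085, 0],
    [-0.45, -0.085, 0],
    [-0.45, -0.085, 0],
    [-0.45, -0.085, 0],
    [-0.45, -0.085, 0],
  ],
  twist=[0, 0, 0, 0, 0],
)

```text
time: 75.42
tool_pos: [609.2, 38.5, 16.2]
tcp_rot: [-3.142, -0.0, 1.78]
contact_force: [-1.5, 4.5, 2.4]
grip_width: 0.2
finger_force: 2.1
```

arm_command(
  gripper=[0, 0, 0, 0, 0],
  dp=[
    [-0.45, -0.085, 0],
    [-0.45, -0.085, 0],
    [-0.45, -0.085, 0],
    [-0.45, -0.085, 0],
    [-0.45, -0.085, 0],
  ],
  twist=[0, 0, 0, 0, 0],
)

```text
time: 76.05
tool_pos: [610.5, -18.7, 16.2]
tcp_rot: [-3.142, -0.0, 1.78]
contact_force: [-1.8, 3.6, 2.8]
grip_width: 0.9
finger_force: 2.2
```

arm_command(
  gripper=[0, 0, 0, 0, 0],
  dp=[
    [-0.45, -0.085, 0],
    [-0.45, -0.085, 0],
    [-0.45, -0.085, 0],
    [-0.45, -0.085, 0],
    [-0.45, -0.085, 0],
  ],
  twist=[0, 0, 0, 0, 0],
)

```text
time: 76.68
tool_pos: [611.7, -75.9, 16.2]
tcp_rot: [-3.141, -0.0, 1.78]
contact_force: [-1.5, 5.0, 3.2]
grip_width: 0.5
finger_force: 2.2
```

arm_command(
  gripper=[0, 0, 0, 0, 0],
  dp=[
    [-0.45, -0.085, 0],
    [-0.45, -0.085, 0],
    [-0.45, -0.085, 0],
    [-0.3, -0.055, 0],
    [-0.2, -0.037, 0],
  ],
  twist=[0, 0, 0, 0, 0],
)

```text
time: 77.3
tool_pos: [612.9, -122.7, 16.1]
tcp_rot: [-3.141, -0.0, 1.78]
contact_force: [-0.3, 4.4, 2.3]
grip_width: -0.1
finger_force: 2.2
```

arm_command(
  gripper=[0, 0, 0, 0, 0],
  dp=[
    [-0.2, -0.037, 0],
    [-0.15, -0.03, 0],
    [-0.1, -0.02, 0],
    [-0.1, -0.02, 0],
    [0, 0, 0],
  ],
  twist=[0, 0, 0, 0, 0],
)

```text
time: 77.92
tool_pos: [613.3, -136.7, 16.2]
tcp_rot: [3.141, 0.0, 1.78]
contact_force: [-1.6, 2.1, 0.1]
grip_width: 0.7
finger_force: 0.8
```

arm_command(
  gripper=[0, 0, 0, 0, 0],
  dp=[
    [-0.15, -0.028, 0],
    [-0.15, -0.028, 0],
    [-0.15, -0.028, 0],
    [-0.06, -0.01, 0],
    [0, 0, 0],
  ],
  twist=[0, 0, 0, 0, 0],
)

```text
time: 78.55
tool_pos: [613.6, -149.7, 16.1]
tcp_rot: [3.142, 0.0, 1.78]
contact_force: [-1.0, 0.4, -0.6]
grip_width: 0.5
finger_force: 0.4
```

arm_command(
  gripper=[0, 0, 0, 0, 0],
  dp=[
    [-0.08, -0.015, 0],
    [-0.04, -0.01, 0],
    [0, 0, 0],
    [0, 0, 0],
    [0, 0, 0],
  ],
  twist=[0, 0, 0, 0, 0],
)

```text
time: 79.18
tool_pos: [613.6, -152.4, 16.2]
tcp_rot: [3.142, 0.0, 1.78]
contact_force: [-0.6, 0.5, -0.4]
grip_width: 0.7
finger_force: 0.4
```

arm_command(
  gripper=[0, 0, 0, 0, 0],
  dp=[
    [-0.07, -0.013, 0],
    [-0.03, -0.006, 0],
    [0, 0, 0],
    [0, 0, 0],
    [0, 0, 0],
  ],
  twist=[0, 0, 0, 0, 0],
)

```text
time: 79.8
tool_pos: [613.5, -153.7, 16.2]
tcp_rot: [-3.142, -0.002, 1.781]
contact_force: [-0.7, 6.5, 1.4]
grip_width: 0.3
finger_force: 2.9
```

arm_command(
  gripper=[0, 0, 0, 0, 0],
  dp=[
    [-0.04, -0.008, 0],
    [-0.03, -0.006, 0],
    [0, 0, 0],
    [0, 0, 0],
    [0, 0, 0],
  ],
  twist=[0, 0, 0, 0, 0],
)

```text
time: 80.42
tool_pos: [613.5, -153.8, 16.2]
tcp_rot: [-3.141, -0.004, 1.781]
contact_force: [0.1, 12.6, 3.1]
grip_width: 0.7
finger_force: 6.0
```

Contact force rises at y = −154, so both tins are in a row against the stop. Backing away to check.

arm_command(
  gripper=[0, 0, 0, 0, 0],
  dp=[
    [0.6, 0.12, 0],
    [0.9, 0.19, 0],
    [0.85, 0.19, 0],
    [0, 0, -0.8],
    [0, 0, -0.9],
  ],
  twist=[0, 0, 0, 0, 0],
)

```text
time: 81.05
tool_pos: [613.4, -94.8, 58.9]
tcp_rot: [-3.141, -0.0, 1.782]
contact_force: [-0.1, -0.5, 0.6]
grip_width: 0.3
finger_force: 0.0
```

arm_command(
  gripper=[0, 0, 0, 0, 0],
  dp=[
    [0, 0, -0.9],
    [0, 0, -0.9],
    [0, 0, -0.9],
    [0, 0, -0.9],
    [0.5, 0, -0.9],
  ],
  twist=[0, 0, 0, 0, 0],
)

```text
time: 81.68
tool_pos: [611.1, -83.7, 171.9]
tcp_rot: [3.141, 0.0, 1.78]
contact_force: [0.5, 0.6, -0.6]
grip_width: -0.0
finger_force: 0.0
```

arm_command(
  gripper=[0, 0, 0, 0, 0],
  dp=[
    [1, -0.3, 0],
    [1, -0.3, 0],
    [1, -0.3, 0],
    [1, -0.3, 0],
    [1, -0.3, 0],
  ],
  twist=[0, 0, 0, 0, 0],
)

```text
time: 82.3
tool_pos: [547.6, 31.9, 171.3]
tcp_rot: [3.141, 0.0, 1.781]
contact_force: [0.3, -0.1, -0.1]
grip_width: 0.4
finger_force: 0.0
```

arm_command(
  gripper=[0, 0, 0, 0, 0],
  dp=[
    [1, -0.3, 0],
    [1, -0.3, 0],
    [1, -0.3, 0],
    [1, -0.3, 0],
    [1, -0.3, 0],
  ],
  twist=[0, 0, 0, 0, 0],
)

```text
time: 82.92
tool_pos: [484.8, 146.2, 171.3]
tcp_rot: [3.141, -0.0, 1.781]
contact_force: [-0.1, 0.2, 0.7]
grip_width: 0.3
finger_force: 0.0
```

```bash
python3 - <<'E'
from tin import *
tins(14)
T=cv2.imread("pics/top14.png"); S=cv2.imread("pics/side14.png")
a=cv2.resize(T[75:305,150:480],(430,300),interpolation=cv2.INTER_CUBIC)
t=cv2.resize(T[110:180,310:480],(430,177),interpolation=cv2.INTER_CUBIC)
b=cv2.resize(S[130:370,220:540],(370,277),interpolation=cv2.INTER_CUBIC)
L=np.vstack([a,t]); b=cv2.copyMakeBorder(b,0,L.shape[0]-277,0,0,cv2.BORDER_CONSTANT)
cv2.imwrite("pics/f14.png",np.hstack([L,b]))
E
```

```text
82.925 [484.8 146.2 171.3] [-0.1  0.2  0.7]
top [396.5 151. ] 16.0 fill 0.39 [ 603.8 -199.6] gap 21.4
top [193.  150.5] 30.3 fill 0.31 [595.2 290.2] gap 17.2
top [433.5 141.5] 21.8 fill 0.63 [ 629.  -289.1] gap -1.5
side [467.  225.5] 24.5 fill 0.51 [ 635.3 -292. ] gap -7.7
side [423.5 209.5] 14.9 fill 0.4 [ 603.  -200.4] gap 22.2
```

View pics/f14.png

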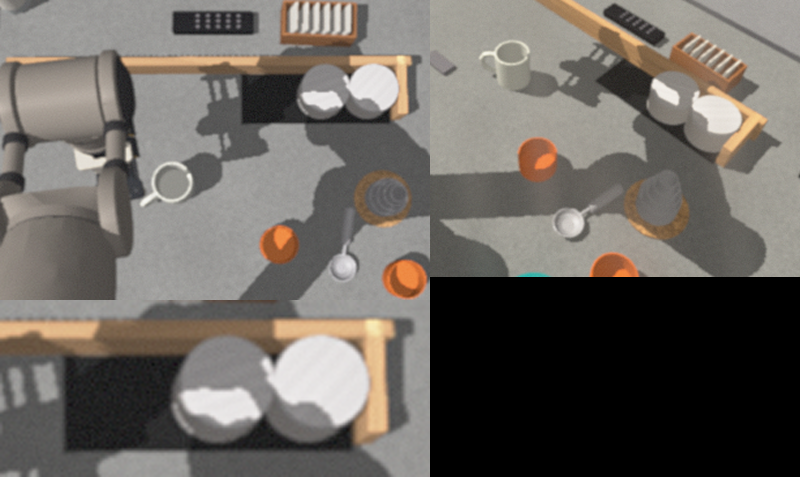

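Both tins stand upright on the strip against the wall, in a row from the stop, at crop (319,388) and (223,388). The nest is concentric on the cork mat at (383,198). The mug, spoon, remote, sachet box and orange items are where they were. Handing in.

```bash
python3 -c "from plant import *; print(close_job())"
```

```text
the job is handed in; nothing more can be done
None
```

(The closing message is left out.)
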